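# Spacer and cap on the root-room sieve

### The arm

A 7-joint arm with a two-finger parallel gripper is mounted at the origin on the work surface. World frame = base frame: x ahead of the robot, y to its left, z up, the work surface at z = 0. Lengths are in m, angles in rad, forces in N, time in s.
With the tool pointing down it reaches from about 0.425 to 0.925 m from the base axis. Payload 6.8 kg.
Tool frame: the origin (TCP) lies midway between the tips of the shut fingers; the grasp point (between the pads) lies 19 mm behind it; z points along the fingers, y is the direction in which the jaws open and shut (so a half turn about z gives the same grasp; the last joint's range is limited). The gripper opens to 85 mm and grips with 20 to 120 N. Pads are 22 mm wide; open, the fingers measure 114 mm over their backs; the gripper's body (76 mm by 85 mm) begins 54 mm behind the grasp point. The pads swing forward as they close: fully open they stand 13 mm farther back than shut.
Start: joints at [-1.455, 0.477, 0.022, 1.555, -0.011, 1.109, -0.083], TCP at [0.15, 0.658, 0.231] pointing down, gripper open.
Joint ranges: [-2.96, 2.96], [-0.34, 2.1], [-1.41, 1.46], [0.24, 2.44], [-1.37, 4.51], [0.17, 1.92], [-2.96, 2.96]. Speed limits (rad/s): [2.39, 2.39, 3.14, 3.14, 3.14, 3.14, 3.14].

### API

Orientations are given as a rotation vector (axis times angle).
In Python, from bench import r, imaging gives the robot as it stands.
- The arm moves only by the tool jog_arm, never from a script. Its argument "rows" is a list of rows, each an object with "delta_rot": the turn, a rotation vector about the tool's x, y, z in degrees, a list of three; "xyz": the shift along the tool's x, y, z in cm, a list of three; "fingers": the closure, from 0 (fully open) to 1 (shut). A call has exactly 5 rows; each row is the pose to reach, as a shift and turn from the pose measured when the call began, along the tool's axes at that moment; what a row does not reach only later rows make up. A row lasts 1/12 s, in which the tool goes at most 41.7 mm and 7.16 degrees, less where a joint would pass 70% of its speed; a pose out of reach is approached as far as the arm can. A call with a gripper value outside its range is refused whole. The fingers move at their own pace and stop on an object; "grip_force" is the grip in N (left out, the last holds). Time passes only in rows, so rows that repeat a pose let the fingers close, or fill a call up. It gives the time, the measured TCP pose, the force and the opening at its end, in the units of the state.
- r.get_obs(): the state, without advancing time (a new reading comes with each control period).
- imaging.grab_frame(name): name is "scene" or "top" or "wrist"; returns the picture (420x560x3 uint8, blue, green, red); there is no depth.
- imaging.camera_info(name): a dict with "camera_matrix" (3x3 intrinsics, pixels), "xyz" and "attitude" of the camera in the world. Camera axes: x right, y down, z forward; pixel columns grow to the right and rows downward; lengths in m; the calibration is good to about 2 mm. The wrist camera is an equidistant fisheye: a pixel r from the principal point sees the ray r / f radians off the axis. A picture is of the moment at which its call begins: read the wrist's pose just before it. camera_info takes no time and is no camera call; for the wrist camera it gives the pose at the moment of the call.
- r.hand_in(): hands the job in, once; it reports no verdict.
Trained networks look in the newest picture that a camera, given by its name, has taken for a name from the list of things; names that differ only in an ending like _2 or _b are one class to them, and where a whole thing is asked for, a point or a joint stands for the part that bears it (a point fixed in the world has none). Each returns a list of dicts, best first, with "conf" (0 to 1); they miss things now and then, are a little off and sometimes report something else, mostly with a low value. They report only what shows in the picture. A call takes as long as a camera call. They do not tell look-alikes from the thing itself.
- imaging.find_in(camera, query): "position" ([column, row] in pixels, amid what is visible of it).
- imaging.cut_out(camera, query): "region" (420x560 bool, what is visible of it) and "position" ([column, row] in pixels, amid what is visible of it).
- imaging.tip_of(camera, query): "position" ([column, row] in pixels: a listed point, or the origin of a listed thing).
The state is a dict: "clock": time; "joints": joint angles; "qvel": joint speeds; "tau": joint torques, N m; "tcp_pos": TCP position; "orientation": TCP orientation; "contact_force": force on the tool from outside, world axes, zero at the start; "moment": the same for the moment, N m; "grip_width": finger opening in m.
Only numpy, scipy, OpenCV 4.12 (cv2) and the standard library are available. Lean on these libraries where they do the work, as an engineer would, in place of code of your own. Each camera call takes 0.05 s, during which the arm holds its last target.

### The job

Put the small bench sieve back together: lower the blue spacer over the centre post until it lies flat on the perforated plate, then put the white cap with the black knob over the end of the post so that it sits flat on the spacer. Set both parts down rather than dropping them, leave the orange spacer where it lies, and let go of everything.

Things in the scene. Friction and masses are not known exactly. Their poses are not given: they have to be found in the camera images.
- post_foot (a point): Foot of the upright post: on its axis, at the top face of the perforated plate, 50 mm above the table; z up. Post: dark steel, 16 mm diameter, narrowing to 8 mm over its last 7 mm, top 46 mm above this point. The sieve is a fixed round grey and aluminium drum, 200 mm diameter, its plate flat and level round the post; a chute sticks out 45 mm on the far side, below the plate.
- spacer: Blue plastic spacer: a plain ring lying flat on the table, 52 mm outside diameter, 34 mm bore right through, 32 mm high, about 55 g. Origin at the centre of its underside, z up along its axis. The 16 mm post passes through the bore with 9 mm to spare all round.
- cap: White clamp cap, upright on the table, about 90 g. Origin at the centre of its underside, z up. White body 56 mm diameter, 22 mm high, with a blind hole below, 34 mm diameter, 18 mm deep; on top, centred, a plain black knob 28 mm diameter, 34 mm high (22 to 56 mm above the origin), slightly narrower in its top 4 mm. Seated on the blue spacer, the post reaches 14 mm into the hole.
- orange_spacer: Orange plastic spacer, not to be used: a ring lying flat on the table, 52 mm outside diameter, 34 mm bore, only 16 mm high. Origin at the centre of its underside, z up along its axis.
Not all that is in view belongs to the job. Of the things that look like the spacer, take the one that is farthest from the robot's base at the start.

How it is judged:
On the way:
1. the blue spacer is over the post and flat on the perforated plate, before the cap is on (horizontal distance between spacer and post_foot below 0.014 m and z of spacer in the frame of post_foot between -0.004 and 0.005 m and angle between spacer's own z axis and vertical below 0.175 rad and horizontal distance between cap and post_foot above 0.06 m), for 0.2 s.
At the end, for the whole second after the job is handed in: Spacer on the plate round the post (14 mm of the axis, 5 mm of the plate), cap on it over the post's end (14 mm of the axis, underside 27 to 38 mm above the plate), both within 10 degrees of level, at rest and released; orange spacer within 30 mm of its start (horizontal distance between each of spacer, cap and post_foot below 0.014 m and z of spacer in the frame of post_foot between -0.004 and 0.005 m and angle between each of spacer, cap's own z axis and vertical below 0.175 rad and z of cap in the frame of post_foot between 0.027 and 0.038 m and linear speed of each of spacer, cap below 0.02 m/s and contact force between the fingers and spacer below 0.1 N and contact force between the fingers and cap below 0.1 N and distance of orange_spacer from where it was at the start of the episode below 0.03 m); the robot touches nothing.
It fails at once if the blue spacer is dropped or flung (faster than 0.65 m/s, a fall of about 20 mm, out of the fingers) (linear speed of spacer above 0.65 m/s and contact force between the fingers and spacer below 0.05 N).
It fails at once if the cap is dropped or flung (faster than 0.65 m/s, a fall of about 20 mm, out of the fingers) (linear speed of cap above 0.65 m/s and contact force between the fingers and cap below 0.05 N).
It fails at once if the orange spacer is moved more than 30 mm (distance of orange_spacer from where it was at the start of the episode above 0.03 m).
It also fails if it takes over 64 s, if anything falls off the work surface, if the arm or the gripper's body presses on something with over 40 N, if the wrist force passes 120 N, or if a joint passes its speed limit or range.

## Working session

There is one attempt and no reset: what is moved stays moved. The work goes in short steps, Python scripts to look and compute and a tool call to move; the robot and the scene stay as the last step left them, time stands still between calls to the robot, and variables do not carry over. Pictures are saved under pics/ and viewed, and the job is handed in when it is done.

Besides the shell and the picture viewer there is one more tool, called after ">>>" in YAML: its name, and indented under it one key for each argument. jog_arm: Moves the arm, as the interface text tells. Its arguments: {"type":"object","properties":{"rows":{"type":"array","items":{"type":"object","properties":{"delta_rot":{"type":"array","items":{"type":"number"}},"xyz":{"type":"array","items":{"type":"number"}},"fingers":{"type":"number"}}}},"grip_force":{"type":"number"}},"required":["rows"]}

```bash
ls; mkdir -p pics; cat > h.py <<'E'
import numpy as np,cv2
from scipy.spatial.transform import Rotation as R
from bench import r,imaging
def cam(n):
    c=imaging.camera_info(n); return c
E
python3 - <<'E'
from h import *
print(r.get_obs())
for n in ("scene","top","wrist"):
    print(n,imaging.camera_info(n))
    cv2.imwrite(f"pics/{n}0.png",imaging.grab_frame(n))
    for q in ("spacer","cap","orange_spacer","post_foot"):
        print(n,q,[(d['position'],round(d['conf'],2)) for d in imaging.tip_of(n,q)])
E
```

```text
pics
{'clock': 0.0, 'joints': array([-1.45509685,  0.47780985,  0.02230617,  1.55647361, -0.01150045,
        1.10932857, -0.08312578]), 'qvel': array([-7.62432429e-04, -1.04821490e-05,  4.22861705e-05,  1.12525573e-03,
        2.03525190e-04, -8.89790972e-04, -2.07265480e-04]), 'tau': array([-4.74828375e-04, -5.96441317e+01,  1.60755493e+00, -2.81205779e+01,
        1.23969352e-02,  9.25613742e-03, -6.29503532e-06]), 'tcp_pos': array([0.14966621, 0.6575669 , 0.23030919]), 'orientation': array([-3.50761143e-01, -3.12186229e+00,  2.96845730e-03]), 'contact_force': array([ 0.95447846, -0.39196875,  0.08874149]), 'moment': array([ 0.01811386, -0.00312541,  0.03026022]), 'grip_width': 0.0851820142141667}
scene {'camera_matrix': array([[412.61248664,   0.        , 274.95178698],
       [  0.        , 412.61248664, 210.01279563],
       [  0.        ,   0.        ,   1.        ]]), 'xyz': array([ 0.73908307, -0.46559749,  0.82659182]), 'attitude': array([-2.44981114, -0.64704236,  0.20680749])}
scene spacer [([196.3, 319.6], 0.96), ([213.0, 270.6], 0.93), ([155.4, 292.0], 0.85), ([168.9, 2
[... 352 characters left out ...]
3571198 , -0.01524942,  0.92528696]), 'attitude': array([-2.15714289,  2.10903397, -0.11680838])}
top spacer [([409.2, 278.4], 0.88), ([361.9, 248.3], 0.86), ([416.4, 229.3], 0.75), ([371.9, 295.2], 0.65)]
top cap []
top orange_spacer [([171.3, 226.2], 0.72)]
top post_foot [([266.4, 176.4], 0.8), ([412.9, 144.2], 0.64)]
wrist {'camera_matrix': array([[325.1922621 ,   0.        , 280.50568234],
       [  0.        , 325.1922621 , 210.89293898],
       [  0.        ,   0.        ,   1.        ]]), 'xyz': array([0.0707374 , 0.67548835, 0.37329181]), 'attitude': array([2.24746046, 1.79430348, 0.29283849])}
wrist spacer []
wrist cap [([6.4, 411.8], 0.66)]
wrist orange_spacer []
wrist post_foot []
```

View pics/scene0.png

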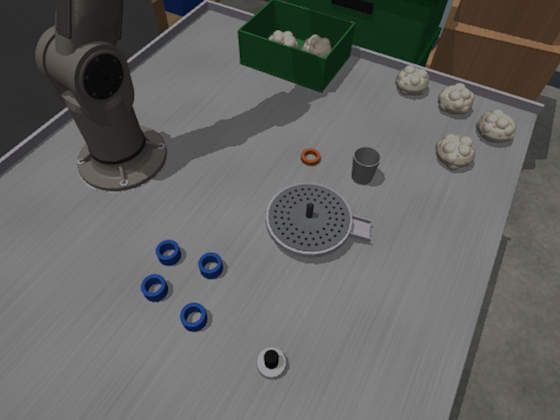

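View pics/top0.png

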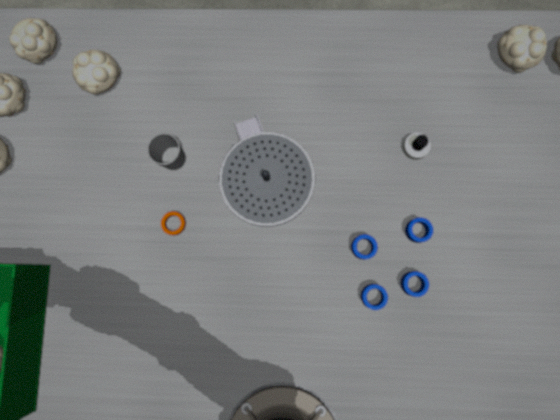

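View pics/wrist0.png

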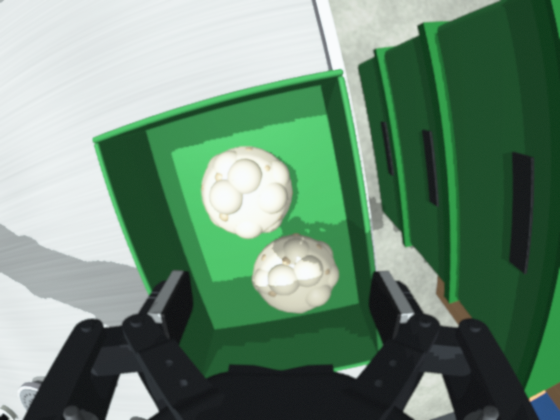

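```bash
cat >> h.py <<'E'
def ray(n,px):
    c=imaging.camera_info(n); K=c['camera_matrix']; M=R.from_rotvec(c['attitude']).as_matrix()
    x=(px[0]-K[0,2])/K[0,0]; y=(px[1]-K[1,2])/K[1,1]
    if n=='wrist':
        t=np.hypot(x,y); d=np.array([np.sin(t)*x/t,np.sin(t)*y/t,np.cos(t)]) if t>1e-9 else np.array([0,0,1.])
    else: d=np.array([x,y,1.])
    return c['xyz'],M@d
def onz(n,px,z):
    o,d=ray(n,px); return o+d*(z-o[2])/d[2]
def proj(n,p,c=None):
    c=c or imaging.camera_info(n); K=c['camera_matrix']; M=R.from_rotvec(c['attitude']).as_matrix()
    v=M.T@(np.asarray(p)-c['xyz'])
    if n=='wrist':
        t=np.arctan2(np.hypot(v[0],v[1]),v[2]); q=v[:2]/np.hypot(v[0],v[1])*t
    else: q=v[:2]/v[2]
    return np.array([K[0,0]*q[0]+K[0,2],K[1,1]*q[1]+K[1,2]])
E
python3 - <<'E'
from h import *
np.set_printoptions(precision=4,suppress=True)
T=dict(A=[409.2,278.4],B=[361.9,248.3],C=[416.4,229.3],D=[371.9,295.2]); S=[[196.3,319.6],[213,270.6],[155.4,292],[168.9,258.3]]
for k,p in T.items(): q=onz('top',p,0);print(k,q,np.hypot(*q[:2]))
for p in S: q=onz('scene',p,0);print(p,q,np.hypot(*q[:2]))
print('cap',onz('scene',[271.8,366.4],0),'post',onz('scene',[311.3,214.5],.05),onz('top',[266.4,176.4],.05),'or',onz('top',[171.3,226.2],0),onz('scene',[311.6,158.8],0))
t=cv2.imread('pics/top0.png');s=cv2.imread('pics/scene0.png')
a=cv2.resize(t[120:320,340:440],None,fx=3,fy=3,interpolation=cv2.INTER_CUBIC);b=cv2.resize(s[230:380,140:290],None,fx=3,fy=3,interpolation=cv2.INTER_CUBIC)
b=cv2.copyMakeBorder(b,0,150,0,0,0);cv2.imwrite('pics/crop0.png',np.hstack([a,b]))
E
```

```text
A [ 0.3405 -0.2587  0.    ] 0.4276135492340196
B [ 0.4011 -0.1601  0.    ] 0.4318856941853276
C [ 0.4441 -0.2757  0.    ] 0.5227175601553073
D [ 0.3038 -0.1808  0.    ] 0.3535348700233131
[196.3, 319.6] [ 0.4439 -0.2745  0.    ] 0.5219245107519699
[213, 270.6] [ 0.4097 -0.1642  0.    ] 0.4413952596122744
[155.4, 292] [ 0.331 -0.268  0.   ] 0.4258463860722617
[168.9, 258.3] [ 0.3049 -0.188   0.    ] 0.35819776958035127
cap [ 0.6264 -0.2786  0.    ] post [0.5442 0.0474 0.05  ] [0.5426 0.0442 0.05  ] or [0.4393 0.2509 0.    ] [0.45   0.2451 0.    ]
```

View pics/crop0.png

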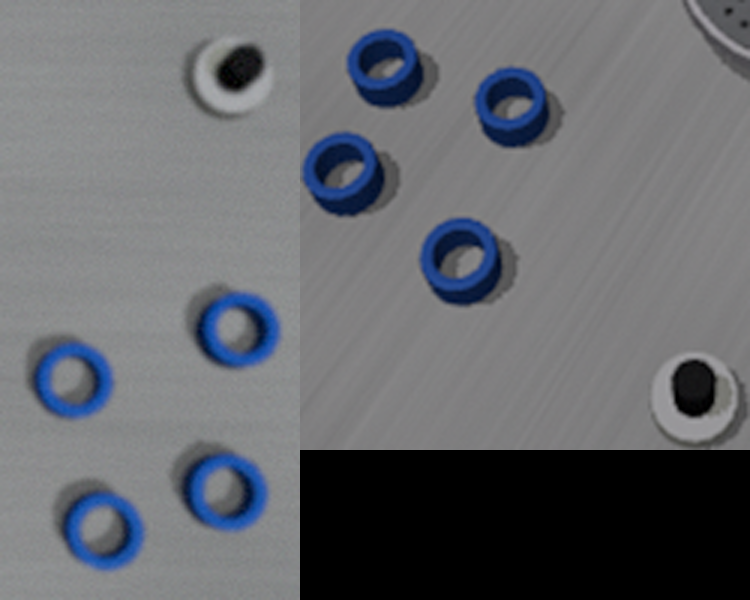

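Four blue rings could be taken for the spacer. In top-view pixels they are A (409,278), B (362,248), C (416,229) and D (372,295). Their distances from the base are 0.43, 0.43–0.44, 0.52 and 0.36 m. C is the farthest, and in the scene view it is at (196,320); the crop shows a normal blue ring. The cap is at scene (272,366), the post at top (266,176), and the orange ring at top (171,226), which stays put.

```bash
cat >> h.py <<'E'
np.set_printoptions(precision=4,suppress=True)
def plan(target,start=None):
    o=r.get_obs(); M=R.from_rotvec(o['orientation']).as_matrix()
    print('clk',round(o['clock'],2),'tcp',o['tcp_pos'],'j',o['joints'].round(2),'w',round(o['grip_width'],4),'F',o['contact_force'].round(1))
    up=M[:,2]; print('tool axes x',M[:,0],'y',M[:,1],'z',up)
    # tilt correction to z down, in tool frame, degrees
    w=np.cross(M[:,2],[0,0,-1]); print('tilt fix deg',np.degrees(M.T@w))
    if target is not None: print('shift cm',100*M.T@(np.asarray(target)-o['tcp_pos']))
E
python3 -c "
from h import *
plan([.4,.55,.25]);plan([.55,.25,.25])"
```

```text
clk 0.75 tcp [0.1498 0.6582 0.2313] j [-1.46  0.48  0.02  1.56 -0.01  1.11 -0.08] w 0.0856 F [ 1.1 -0.4 -0.1]
tool axes x [-0.9751  0.2219  0.    ] y [0.2219 0.9751 0.    ] z [-0.  0. -1.]
tilt fix deg [ 0.0023 -0.0014  0.    ]
shift cm [-26.7974  -4.9953  -1.8693]
clk 0.75 tcp [0.1498 0.6582 0.2313] j [-1.46  0.48  0.02  1.56 -0.01  1.11 -0.08] w 0.0856 F [ 1.1 -0.4 -0.1]
tool axes x [-0.9751  0.2219  0.    ] y [0.2219 0.9751 0.    ] z [-0.  0. -1.]
tilt fix deg [ 0.0023 -0.0014  0.    ]
shift cm [-48.0816 -30.9179  -1.8709]
```

>>> jog_arm:
  rows:
    - {"xyz": [-4,-0.5,-0.4],"fingers": 0}
    - {"xyz": [-8,-1.2,-0.8],"fingers": 0}
    - {"xyz": [-12,-2,-1.2],"fingers": 0}
    - {"xyz": [-16,-3,-1.6],"fingers": 0}
    - {"xyz": [-20,-4,-2],"fingers": 0}
  grip_force: 40

```text
$.rows[0]: bad value
```

```bash
python3 -c "
from h import *
plan([.56,.28,.25])"
```

```text
clk 0.75 tcp [0.1498 0.6582 0.2313] j [-1.46  0.48  0.02  1.56 -0.01  1.11 -0.08] w 0.0856 F [ 1.1 -0.4 -0.1]
tool axes x [-0.9751  0.2219  0.    ] y [0.2219 0.9751 0.    ] z [-0.  0. -1.]
tilt fix deg [ 0.0023 -0.0014  0.    ]
shift cm [-48.3908 -27.7708  -1.8707]
```

>>> jog_arm:
  rows:
    - {"delta_rot": [0,0,0],"xyz": [-4,-0.5,-0.4],"fingers": 0}
    - {"delta_rot": [0,0,0],"xyz": [-8,-1.2,-0.8],"fingers": 0}
    - {"delta_rot": [0,0,0],"xyz": [-12,-2,-1.2],"fingers": 0}
    - {"delta_rot": [0,0,0],"xyz": [-16,-3,-1.6],"fingers": 0}
    - {"delta_rot": [0,0,0],"xyz": [-20,-4,-2],"fingers": 0}
  grip_force: 40

```text
clock: 1.17
tcp_pos: [0.3375, 0.5738, 0.2517]
orientation: [0.35, 3.122, 0.001]
contact_force: [0.8, 0.9, -1.0]
grip_width: 0.0854
```

```bash
python3 -c "
from h import *
plan([.56,.28,.25])"
```

```text
clk 1.17 tcp [0.3375 0.5738 0.2517] j [-1.18  0.44  0.07  1.56 -0.03  1.14  0.24] w 0.0854 F [ 0.8  0.9 -1. ]
tool axes x [-0.9751  0.2216 -0.0001] y [0.2216 0.9751 0.0004] z [ 0.0002  0.0003 -1.    ]
tilt fix deg [0.0213 0.0056 0.    ]
shift cm [-28.2072 -23.7227   0.1614]
```

>>> jog_arm:
  rows:
    - {"delta_rot": [0,0,0],"xyz": [-3.2,-2.6,0],"fingers": 0}
    - {"delta_rot": [0,0,0],"xyz": [-6.4,-5.2,0],"fingers": 0}
    - {"delta_rot": [0,0,0],"xyz": [-9.6,-7.8,0],"fingers": 0}
    - {"delta_rot": [0,0,0],"xyz": [-12.8,-10.4,0],"fingers": 0}
    - {"delta_rot": [0,0,0],"xyz": [-16,-13,0],"fingers": 0}

```text
clock: 1.58
tcp_pos: [0.4658, 0.4098, 0.2519]
orientation: [0.351, 3.122, 0.001]
contact_force: [-0.1, -0.2, 0.5]
grip_width: 0.085
```

>>> jog_arm:
  rows:
    - {"delta_rot": [0,0,0],"xyz": [-2.4,-3.2,0],"fingers": 0}
    - {"delta_rot": [0,0,0],"xyz": [-4.8,-6.4,0],"fingers": 0}
    - {"delta_rot": [0,0,0],"xyz": [-6.6,-10,0],"fingers": 0}
    - {"delta_rot": [0,0,0],"xyz": [-8,-13.5,0],"fingers": 0}
    - {"delta_rot": [0,0,0],"xyz": [-9,-17,0],"fingers": 0}

```text
clock: 2.0
tcp_pos: [0.5168, 0.2216, 0.252]
orientation: [0.353, 3.12, 0.001]
contact_force: [0.9, -0.8, -0.4]
grip_width: 0.0854
```

```bash
python3 -c "
from h import *
plan([.444,-.275,.2])"
```

```text
clk 2.0 tcp [0.5168 0.2216 0.252 ] j [-0.68  0.27  0.2   1.82 -0.06  1.06  0.89] w 0.0854 F [ 0.9 -0.8 -0.4]
tool axes x [-0.9748  0.2232 -0.0012] y [0.2232 0.9748 0.001 ] z [ 0.0014  0.0007 -1.    ]
tilt fix deg [0.0567 0.0698 0.    ]
shift cm [ -3.9783 -50.0359   5.154 ]
```

>>> jog_arm:
  rows:
    - {"delta_rot": [0,0,0],"xyz": [-0.4,-4,0],"fingers": 0}
    - {"delta_rot": [0,0,0],"xyz": [-0.8,-8,0],"fingers": 0}
    - {"delta_rot": [0,0,0],"xyz": [-1.2,-12,0],"fingers": 0}
    - {"delta_rot": [0,0,0],"xyz": [-1.6,-16,0],"fingers": 0}
    - {"delta_rot": [0,0,0],"xyz": [-2,-20,0],"fingers": 0}

```text
clock: 2.42
tcp_pos: [0.4911, 0.0203, 0.2521]
orientation: [0.353, 3.12, 0.002]
contact_force: [0.6, 0.2, 0.2]
grip_width: 0.0856
```

>>> jog_arm:
  rows:
    - {"delta_rot": [0,0,0],"xyz": [-0.4,-4,0],"fingers": 0}
    - {"delta_rot": [0,0,0],"xyz": [-0.8,-8,0],"fingers": 0}
    - {"delta_rot": [0,0,0],"xyz": [-1.2,-12,0],"fingers": 0}
    - {"delta_rot": [0,0,0],"xyz": [-1.6,-16,0],"fingers": 0}
    - {"delta_rot": [0,0,0],"xyz": [-2,-20,0],"fingers": 0}

```text
clock: 2.83
tcp_pos: [0.4655, -0.181, 0.2523]
orientation: [0.352, 3.119, 0.003]
contact_force: [1.4, 0.4, -0.2]
grip_width: 0.0852
```

```bash
python3 -c "
from h import *
plan([.444,-.275,.2])
cv2.imwrite('pics/w1.png',imaging.grab_frame('wrist'))"
```

```text
clk 2.83 tcp [ 0.4655 -0.181   0.2523] j [-0.16  0.16  0.47  1.97 -0.09  1.02  1.69] w 0.0852 F [ 1.4  0.4 -0.2]
tool axes x [-0.9748  0.223  -0.0029] y [0.223  0.9748 0.0019] z [ 0.0033  0.0012 -1.    ]
tilt fix deg [0.111 0.167 0.   ]
shift cm [ 0.0106 -9.6533  5.2125]
```

View pics/w1.png

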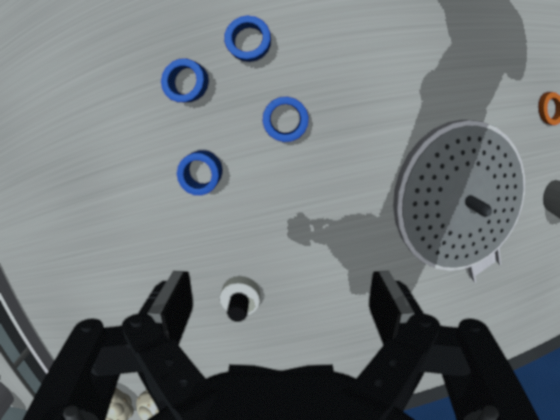

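```bash
cat >> h.py <<'E'
from scipy.optimize import least_squares
def circ(x,y,z,rad,n=48):
    a=np.linspace(0,2*np.pi,n,endpoint=False); return np.c_[x+rad*np.cos(a),y+rad*np.sin(a),np.full(n,z)]
def hullcen(n,c,x,y,parts):
    m=np.zeros((420*8,560*8),np.uint8)
    for (rad,z0,z1) in parts:
        P=np.r_[circ(x,y,z0,rad),circ(x,y,z1,rad)]
        p=np.array([proj(n,q,c) for q in P])
        cv2.fillConvexPoly(m,cv2.convexHull(np.round(p*8+4).astype(np.int32)),1)
    M=cv2.moments(m,True); return np.array([M['m10']/M['m00'],M['m01']/M['m00']])/8-.5,M['m00']/64
def fit(n,c,mask,parts,x0):
    cs,_=cv2.findContours(mask.astype(np.uint8),cv2.RETR_EXTERNAL,cv2.CHAIN_APPROX_NONE)
    k=max(cs,key=cv2.contourArea); f=np.zeros(mask.shape,np.uint8); cv2.drawContours(f,[k],-1,1,-1)
    M=cv2.moments(f,True); g=np.array([M['m10'],M['m01']])/M['m00']
    x=np.array(x0,float)
    for _ in range(4):
        e=g-hullcen(n,c,*x,parts)[0]; J=np.zeros((2,2))
        for i in range(2):
            d=np.zeros(2);d[i]=.01; J[:,i]=(hullcen(n,c,*(x+d),parts)[0]-hullcen(n,c,*x,parts)[0])/.01
        x=x+np.linalg.solve(J,e)
    return x,M['m00'],hullcen(n,c,*x,parts)[1]
SP=[(.026,0,.032)]; CAP=[(.028,0,.022),(.014,.022,.056)]
def bluemask(im,px,rad=40):
    h=cv2.cvtColor(im,cv2.COLOR_BGR2HSV); m=cv2.inRange(h,(100,120,30),(130,255,255))
    k,l,s,cc=cv2.connectedComponentsWithStats(m)
    best=min((i for i in range(1,k) if s[i,4]>60),key=lambda i:np.hypot(*(cc[i]-px)))
    return l==best
E
python3 - <<'E'
from h import *
for n,px in (('wrist',(199,173)),('top',(418,229)),('scene',(194,317))):
    c=imaging.camera_info(n); im=imaging.grab_frame(n)
    print(n,'spacer',fit(n,c,bluemask(im,px),SP,(.444,-.275)))
    for d in imaging.cut_out(n,'cap')[:2]: print(' cap',d['conf'],d['position'],fit(n,c,d['region'],CAP,(.626,-.279)))
    for d in imaging.tip_of(n,'post_foot')[:2]: print(' post',d['conf'],d['position'],onz(n,d['position'],.05))
E
```

```text
wrist spacer (array([ 0.4402, -0.2754]), 1529.0, 1724.53125)
 cap 0.56 [245.4, 296.9] (array([ 0.6209, -0.2752]), 1408.0, 1505.640625)
 post 0.76 [475.9, 198.7] [0.5392 0.0551 0.05  ]
top spacer (array([ 0.4424, -0.2737]), 471.0, 608.125)
 cap 0.61 [411.9, 141.0] (array([ 0.6321, -0.2686]), 366.0, 625.03125)
 post 0.98 [265.3, 179.3] [0.5364 0.0463 0.05  ]
scene spacer (array([ 0.4408, -0.2759]), 590.0, 665.390625)
 cap 0.97 [271.7, 365.9] (array([ 0.6234, -0.2771]), 763.0, 785.796875)
 post 0.75 [311.1, 215.9] [0.5456 0.0437 0.05  ]
```

>>> jog_arm:
  rows:
    - {"delta_rot": [0.1,0.2,0],"xyz": [0.05,-2.4,2],"fingers": 0}
    - {"delta_rot": [0.1,0.2,0],"xyz": [0.1,-4.8,5],"fingers": 0}
    - {"delta_rot": [0.1,0.2,0],"xyz": [0.2,-7.2,8.5],"fingers": 0}
    - {"delta_rot": [0.1,0.2,0],"xyz": [0.3,-9.7,12],"fingers": 0}
    - {"delta_rot": [0.1,0.2,0],"xyz": [0.3,-9.7,15],"fingers": 0}

```text
clock: 3.75
tcp_pos: [0.4409, -0.2755, 0.1005]
orientation: [-0.355, -3.12, 0.004]
contact_force: [1.3, 0.5, -0.5]
grip_width: 0.0851
```

```bash
python3 - <<'E'
from h import *
plan([.441,-.275,.003])
n='wrist';c=imaging.camera_info(n); im=imaging.grab_frame(n);cv2.imwrite('pics/w2.png',im)
p=proj(n,(.441,-.275,.032),c);print(p,fit(n,c,bluemask(im,p),SP,(.441,-.275)))
E
```

```text
clk 3.75 tcp [ 0.4409 -0.2755  0.1005] j [ 0.08  0.43  0.45  2.06 -0.27  0.71  2.04] w 0.0851 F [ 1.3  0.5 -0.5]
tool axes x [-0.9745  0.2244  0.0007] y [ 0.2244  0.9745 -0.0028] z [-0.0013 -0.0025 -1.    ]
tilt fix deg [-0.1577 -0.0425  0.    ]
shift cm [-0.0015  0.0761  9.748 ]
[282.0465 225.4691] (array([ 0.4399, -0.2753]), 4298.0, 4722.5)
```

View pics/w2.png

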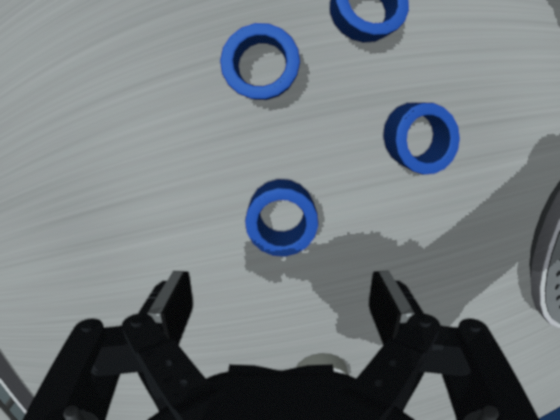

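The chosen ring is at wrist (282,217), centred between the jaws, and the cap peeks out at (325,360). Next I descend and grip.

>>> jog_arm:
  rows:
    - {"delta_rot": [-0.15,0,0],"xyz": [0,0,2.5],"fingers": 0}
    - {"delta_rot": [-0.15,0,0],"xyz": [0,0,5],"fingers": 0}
    - {"delta_rot": [-0.15,0,0],"xyz": [0,0,7.3],"fingers": 0}
    - {"delta_rot": [-0.15,0,0],"xyz": [0,0,9],"fingers": 0}
    - {"delta_rot": [-0.15,0,0],"xyz": [0,0.05,9.7],"fingers": 0}

```text
clock: 4.22
tcp_pos: [0.4374, -0.2691, -0.0033]
orientation: [-0.348, -3.11, -0.008]
contact_force: [-0.0, 0.1, -0.4]
grip_width: 0.0851
```

>>> jog_arm:
  rows:
    - {"delta_rot": [0,0,0],"xyz": [0,0,0],"fingers": 0.3}
    - {"delta_rot": [0,0,0],"xyz": [0,0,0],"fingers": 0.5}
    - {"delta_rot": [0,0,0],"xyz": [0,0,0],"fingers": 0.7}
    - {"delta_rot": [0,0,0],"xyz": [0,0,0],"fingers": 0.7}
    - {"delta_rot": [0,0,0],"xyz": [0,0,0],"fingers": 0.7}

```text
clock: 4.63
tcp_pos: [0.4386, -0.2692, -0.0018]
orientation: [-0.347, -3.113, -0.008]
contact_force: [0.6, 1.8, 8.0]
grip_width: 0.0511
```

```bash
python3 - <<'E'
from h import *
plan([.441,-.275,.003])
n='wrist';im=imaging.grab_frame(n);cv2.imwrite('pics/w3.png',im)
E
```

```text
clk 4.63 tcp [ 0.4386 -0.2692 -0.0018] j [ 0.17  0.6   0.33  2.1  -0.39  0.51  2.14] w 0.0511 F [0.6 1.8 8. ]
tool axes x [-0.9754  0.2203  0.0101] y [0.2204 0.9754 0.0038] z [-0.009   0.0059 -0.9999]
tilt fix deg [ 0.2182 -0.5794  0.    ]
shift cm [-0.3566 -0.5112 -0.4844]
```

View pics/w3.png

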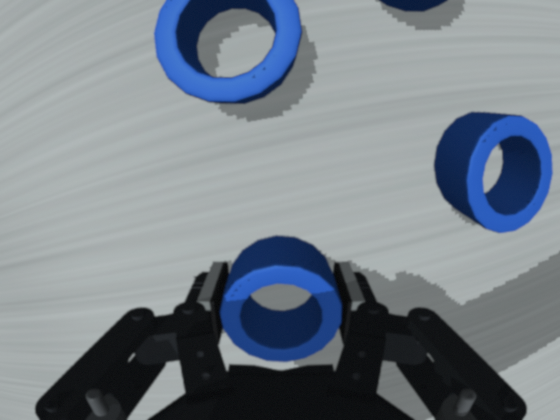

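>>> jog_arm:
  rows:
    - {"delta_rot": [0,0,0],"xyz": [0,0,-0.3],"fingers": 0.7}
    - {"delta_rot": [0,0,0],"xyz": [0,0,-1.2],"fingers": 0.7}
    - {"delta_rot": [0.2,-0.6,0],"xyz": [0,0,-2.5],"fingers": 0.7}
    - {"delta_rot": [0.2,-0.6,0],"xyz": [0,0,-4],"fingers": 0.7}
    - {"delta_rot": [0.2,-0.6,0],"xyz": [0,0,-5.5],"fingers": 0.7}

```text
clock: 5.1
tcp_pos: [0.4389, -0.2696, 0.0546]
orientation: [0.349, 3.122, 0.0]
contact_force: [0.7, -0.5, -0.1]
grip_width: 0.0516
```

>>> jog_arm:
  rows:
    - {"delta_rot": [0,0,0],"xyz": [0,0,-2],"fingers": 0.7}
    - {"delta_rot": [0,0,0],"xyz": [0,0,-4],"fingers": 0.7}
    - {"delta_rot": [0,0,0],"xyz": [0,0,-6],"fingers": 0.7}
    - {"delta_rot": [0,0,0],"xyz": [0,0,-8],"fingers": 0.7}
    - {"delta_rot": [0,0,0],"xyz": [0,0,-10],"fingers": 0.7}

```text
clock: 5.52
tcp_pos: [0.4385, -0.2697, 0.1565]
orientation: [0.35, 3.121, 0.0]
contact_force: [0.4, -0.1, 0.2]
grip_width: 0.0508
```

```bash
python3 - <<'E'
from h import *
plan([.542,.046,.16])
n='wrist';c=imaging.camera_info(n);im=imaging.grab_frame(n);cv2.imwrite('pics/w4.png',im)
o=r.get_obs();t=o['tcp_pos'];z=t[2]+.0018
x,a,b=fit(n,c,bluemask(im,(280,300)),[(.026,z,z+.032)],t[:2]);print('ring',x,'rel',R.from_rotvec(o['orientation']).inv().apply(np.r_[x,z]-t),a,b)
E
```

```text
clk 5.52 tcp [ 0.4385 -0.2697  0.1565] j [ 0.02  0.33  0.5   2.04 -0.21  0.82  1.99] w 0.0508 F [ 0.4 -0.1  0.2]
tool axes x [-0.9752  0.2212 -0.0011] y [0.2212 0.9752 0.0003] z [ 0.0011  0.0001 -1.    ]
tilt fix deg [0.0178 0.0624 0.    ]
shift cm [-3.1119 33.0773 -0.3413]
ring [ 0.4388 -0.2701] rel [ 0.0017  0.0005 -0.0018] 11998.0 13537.421875
```

View pics/w4.png

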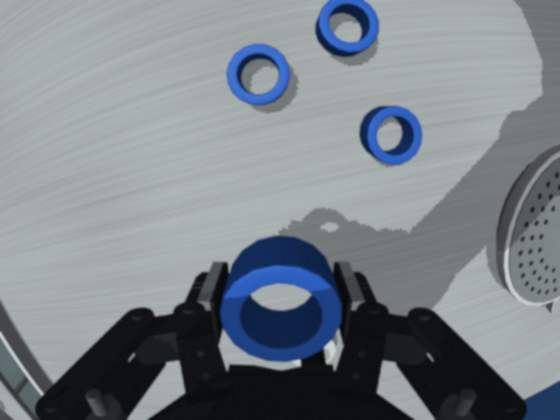

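The ring is held, upright in the same wrist-image place as before the lift, at (282,300). Next I refine the post position.

```bash
python3 - <<'E'
from h import *
out=[]
for n in ('top','scene'):
    c=imaging.camera_info(n); im=imaging.grab_frame(n)
    print(n,[(d['position'],round(d['conf'],2),onz(n,d['position'],.05)) for d in imaging.tip_of(n,'post_foot')])
    ims=cv2.resize(im,None,fx=5,fy=5,interpolation=cv2.INTER_CUBIC)
    for (x,y),col in (((.542,.046),(0,0,255)),):
        for rad,z in ((.1,.05),(.008,.05),(.008,.089),(.004,.096)):
            p=np.array([proj(n,q,c) for q in circ(x,y,z,rad)]);cv2.polylines(ims,[np.round((p+.5)*5).astype(np.int32)],True,col,1)
    f=np.round(proj(n,(.542,.046,.05),c)*5).astype(int)
    cv2.imwrite('pics/post_%s.png'%n,ims[f[1]-270:f[1]+270,f[0]-270:f[0]+270]); out.append(ims[f[1]-270:f[1]+270,f[0]-270:f[0]+130])
cv2.imwrite('pics/post.png',np.hstack(out))
E
```

```text
top [([265.7, 177.3], 0.85, array([0.5407, 0.0456, 0.05  ]))]
scene [([310.1, 217.0], 0.73, array([0.545 , 0.0398, 0.05  ]))]
```

View pics/post.png

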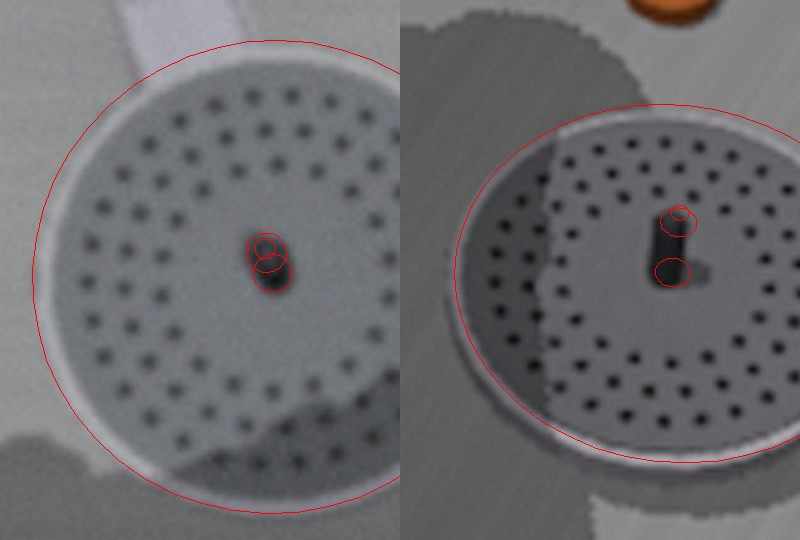

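>>> jog_arm:
  rows:
    - {"delta_rot": [0,0,0],"xyz": [-0.3,3,0],"fingers": 0.7}
    - {"delta_rot": [0,0,0],"xyz": [-0.6,6.5,0],"fingers": 0.7}
    - {"delta_rot": [0,0,0],"xyz": [-0.9,10,0],"fingers": 0.7}
    - {"delta_rot": [0,0,0],"xyz": [-1.3,14,0],"fingers": 0.7}
    - {"delta_rot": [0,0,0],"xyz": [-1.6,18,0],"fingers": 0.7}

```text
clock: 6.18
tcp_pos: [0.4932, -0.0959, 0.1537]
orientation: [-0.351, -3.12, -0.0]
contact_force: [1.7, -0.3, -0.5]
grip_width: 0.0514
```

>>> jog_arm:
  rows:
    - {"delta_rot": [0,0,0],"xyz": [-0.3,3.5,0],"fingers": 0.7}
    - {"delta_rot": [0,0,0],"xyz": [-0.7,7,0],"fingers": 0.7}
    - {"delta_rot": [0,0,0],"xyz": [-1,10.5,0],"fingers": 0.7}
    - {"delta_rot": [0,0,0],"xyz": [-1.2,13,0],"fingers": 0.7}
    - {"delta_rot": [0,0,0],"xyz": [-1.4,15,0],"fingers": 0.7}

```text
clock: 6.6
tcp_pos: [0.5396, 0.0503, 0.1523]
orientation: [-0.346, -3.119, 0.0]
contact_force: [0.7, -0.9, -1.4]
grip_width: 0.0515
```

```bash
python3 - <<'E'
from h import *
plan([.541,.046,.12])
n='wrist';c=imaging.camera_info(n);im=imaging.grab_frame(n);cv2.imwrite('pics/w5.png',im)
E
```

```text
clk 6.6 tcp [0.5396 0.0503 0.1523] j [-0.52  0.37  0.39  1.97 -0.19  0.84  1.32] w 0.0515 F [ 0.7 -0.9 -1.4]
tool axes x [-0.9757  0.2191  0.0038] y [ 0.2191  0.9757 -0.0005] z [-0.0038  0.0004 -1.    ]
tilt fix deg [-0.0284 -0.2197  0.    ]
shift cm [-0.2415 -0.3882  3.228 ]
```

View pics/w5.png

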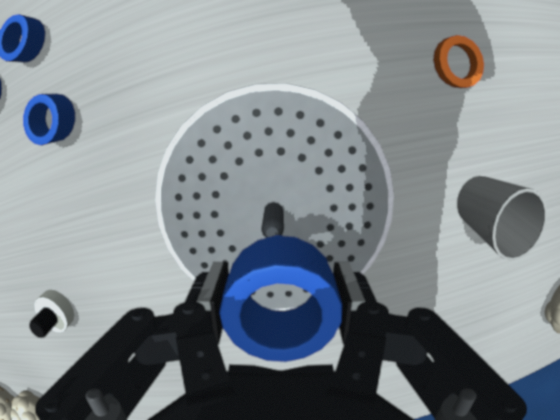

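```bash
python3 - <<'E'
from h import *
n='wrist';c=imaging.camera_info(n);im=cv2.imread('pics/w5.png');f=4
ims=cv2.resize(im,None,fx=f,fy=f,interpolation=cv2.INTER_CUBIC)
x,y=.541,.046
for rad,z in ((.1,.05),(.008,.05),(.008,.089),(.004,.096)):
    p=np.array([proj(n,q,c) for q in circ(x,y,z,rad)]);cv2.polylines(ims,[np.round((p+.5)*f).astype(np.int32)],True,(0,0,255),1)
cv2.imwrite('pics/w5b.png',ims[300:900,600:1400])
E
```

```text
(no output)
```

View pics/w5b.png

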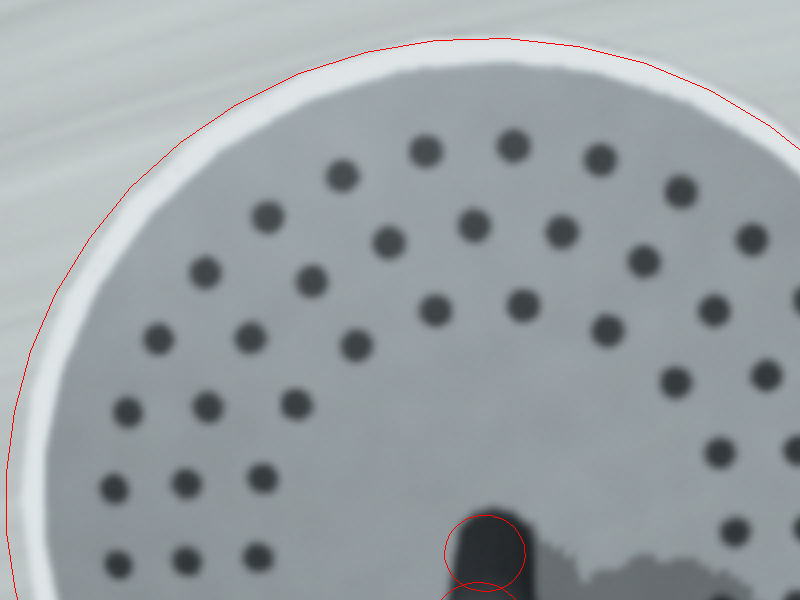

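>>> jog_arm:
  rows:
    - {"delta_rot": [0,-0.2,0],"xyz": [-0.2,-0.2,0.5],"fingers": 0.7}
    - {"delta_rot": [0,-0.2,0],"xyz": [-0.2,-0.2,1.5],"fingers": 0.7}
    - {"delta_rot": [0,-0.2,0],"xyz": [-0.2,-0.2,2.5],"fingers": 0.7}
    - {"delta_rot": [0,-0.2,0],"xyz": [-0.2,-0.2,3.5],"fingers": 0.7}
    - {"delta_rot": [0,-0.2,0],"xyz": [-0.2,-0.2,4.5],"fingers": 0.7}

```text
clock: 7.07
tcp_pos: [0.5414, 0.0506, 0.1057]
orientation: [-0.343, -3.122, -0.001]
contact_force: [0.7, 0.0, -1.0]
grip_width: 0.0513
```

```bash
python3 - <<'E'
from h import *
plan([.541,.048,.049])
n='wrist';im=imaging.grab_frame(n)
s=imaging.grab_frame('scene');t=imaging.grab_frame('top')
a=cv2.resize(s[160:280,230:390],None,fx=2.5,fy=2.5,interpolation=cv2.INTER_CUBIC)
b=cv2.resize(t[120:240,190:350],None,fx=2.5,fy=2.5,interpolation=cv2.INTER_CUBIC)
w=cv2.resize(im[195:375,180:380],(400,360));w=cv2.copyMakeBorder(w,0,0,0,0,0)
cv2.imwrite('pics/s6.png',np.hstack([a,b]));cv2.imwrite('pics/w6.png',im)
E
```

```text
clk 7.07 tcp [0.5414 0.0506 0.1057] j [-0.49  0.44  0.36  2.   -0.22  0.74  1.36] w 0.0513 F [ 0.7  0.  -1. ]
tool axes x [-0.9762  0.2171  0.001 ] y [0.2171 0.9762 0.0005] z [-0.0008  0.0007 -1.    ]
tilt fix deg [ 0.0292 -0.055   0.    ]
shift cm [-0.0252 -0.2611  5.6674]
```

View pics/s6.png

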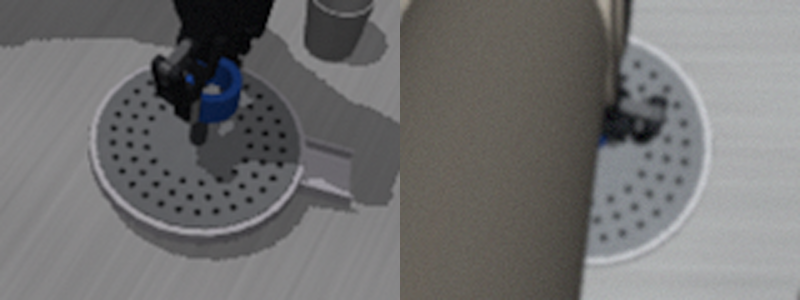

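View pics/w6.png

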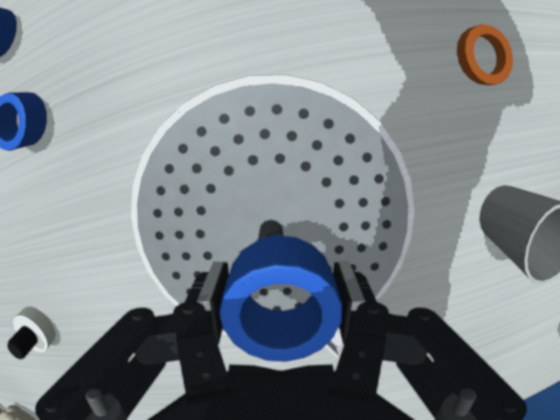

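```bash
python3 - <<'E'
from h import *
n='wrist';c=imaging.camera_info(n)
im=cv2.imread('pics/w6.png');g=im[:,:,1].astype(int)
print(g[215,120:150],g[215,395:425]); print(g[65:95,272])
for x,y in ((.541,.046),(.541,.048),(.541,.044)):
    p=np.array([proj(n,q,c) for q in circ(x,y,.05,.1,360)]); print(x,y,p[:,0].min(),p[p[:,0].argmin(),1],p[:,0].max(),p[p[:,0].argmax(),1],p[:,1].min(), 'post',proj(n,(x,y,.05),c))
o=r.get_obs()['tcp_pos'];print('tcp axis',[proj(n,(o[0],o[1],z),c) for z in (.05,.0857,.107,.139)])
E
```

```text
[201 201 203 203 203 203 204 204 204 205 212 222 228 231 232 230 221 187
 159 151 150 151 150 152 153 151 151 152 152 152] [110 109 111 110 110 110 109 109 109 109 109 112 129 156 169 172 173 171
 163 150 143 141 141 141 141 140 141 141 141 141]
[197 198 198 200 201 201 199 196 195 195 203 223 230 231 231 231 230 222
 201 179 169 168 167 167 167 167 165 166 165 165]
0.541 0.046 130.9583216484472 212.10810961951253 418.1060577919515 212.22149030241644 76.45522742568107 post [273.4535 233.5178]
0.541 0.048 133.32477975001618 211.51760764959653 420.6988965184139 211.62145658678787 75.74206332841408 post [276.4148 232.9131]
0.541 0.044 128.61163675753843 210.33786403314303 415.4975325395304 212.82364727770752 77.17733541677359 post [270.4976 234.1202]
tcp axis [array([281.0306, 232.3491]), array([281.2076, 256.4843]), array([281.3455, 275.4248]), array([281.6202, 313.5113])]
```

```bash
python3 - <<'E'
from h import *
plan([.541,.046,.049])
n='wrist'
for k in range(2):
    c=imaging.camera_info(n);im=imaging.grab_frame(n);g=im[:,:,1].astype(int)
    print(r.get_obs()['tcp_pos'],c['xyz']); print(g[213,124:144],g[213,400:420])
cv2.imwrite('pics/w7.png',im[190:260,220:320])
d=g[222,250:300];print(d)
print(r.get_obs()['qvel'])
for y in (.044,.046,.048):
    p=np.array([proj(n,q,c) for q in circ(.541,y,.05,.1,360)]); print(y,p[:,0].min(),p[:,0].max(),p[:,1].min(),proj(n,(.541,y,.05),c))
E
```

```text
clk 7.22 tcp [0.5413 0.0511 0.1061] j [-0.49  0.44  0.36  2.   -0.22  0.74  1.35] w 0.0513 F [ 0.7  0.2 -0.6]
tool axes x [-0.9763  0.2164  0.0018] y [0.2164 0.9763 0.0002] z [-0.0017  0.0006 -1.    ]
tilt fix deg [ 0.0128 -0.1053  0.    ]
shift cm [-0.094  -0.5003  5.7069]
[0.5419 0.0513 0.1069] [0.4624 0.0679 0.2483]
[198 199 200 200 201 204 212 223 229 231 230 226 207 174 155 151 150 151
 152 151] [108 108 108 109 109 110 124 148 162 167 169 169 164 153 143 140 140 140
 141 141]
[0.5424 0.0516 0.1074] [0.4628 0.068  0.2489]
[202 202 204 203 204 208 218 227 231 231 231 225 201 169 154 150 152 150
 152 152] [109 109 109 110 111 123 146 163 170 171 171 165 154 145 141 140 141 141
 141 141]
[158 157 158 157 157 157 157 156 153 143 123  96  69  52  47  46  46  44
  45  44  44  42  42  42  43  46  55  74 100 126 143 153 157 161 160 160
 159 152 136 123 119 119 119 118 118 114 113 113 112 113]
[-0.0044 -0.012  -0.     -0.0082  0.0002  0.0019  0.0006]
0.044 128.34812217427938 414.6234640281409 76.17007002702448 [269.8734 232.7226]
0.046 130.6889340849456 417.22957185678786 75.44968072639341 [272.8223 232.1207]
0.048 133.04990771028477 419.8201036205593 74.73823830772295 [275.7766 231.5165]
```

>>> jog_arm:
  rows:
    - {"delta_rot": [0,-0.1,0],"xyz": [0,-0.3,0],"fingers": 0.7}
    - {"delta_rot": [0,-0.1,0],"xyz": [0,-0.7,0],"fingers": 0.7}
    - {"delta_rot": [0,-0.1,0],"xyz": [0,-0.7,0],"fingers": 0.7}
    - {"delta_rot": [0,-0.1,0],"xyz": [0,-0.7,0],"fingers": 0.7}
    - {"delta_rot": [0,-0.1,0],"xyz": [0,-0.7,0],"fingers": 0.7}

```text
clock: 7.73
tcp_pos: [0.541, 0.0447, 0.1076]
orientation: [0.341, 3.12, 0.002]
contact_force: [-0.6, 0.1, -1.3]
grip_width: 0.0512
```

```bash
python3 - <<'E'
from h import *
plan([.5415,.045,.049])
n='wrist'
c=imaging.camera_info(n);im=imaging.grab_frame(n);g=im[:,:,1].astype(int)
print(r.get_obs()['tcp_pos'],c['xyz']); 
print(g[222,250:305])
o=r.get_obs()['tcp_pos'];print('axis',proj(n,(o[0],o[1],.05),c),proj(n,(o[0],o[1],.06),c))
cv2.imwrite('pics/w8.png',cv2.resize(im[180:380,150:410],None,fx=3,fy=3,interpolation=cv2.INTER_CUBIC))
E
```

```text
clk 7.73 tcp [0.541  0.0447 0.1076] j [-0.48  0.43  0.36  2.   -0.22  0.74  1.37] w 0.0512 F [-0.6  0.1 -1.3]
tool axes x [-0.9764  0.216  -0.0027] y [0.216  0.9764 0.0018] z [ 0.003   0.0012 -1.    ]
tilt fix deg [0.1047 0.1522 0.    ]
shift cm [-0.0274  0.0278  5.8612]
[0.541  0.0449 0.1076] [0.4614 0.0614 0.2494]
[158 158 157 157 157 157 158 157 157 158 159 158 158 157 157 156 156 153
 143 120  89  64  50  47  46  45  45  44  45  45  44  43  43  43  41  41
  41  44  56  77 100 114 119 120 121 119 115 112 113 112 112 112 111 111
 112]
axis [281.1421 231.0714] [281.216  237.0267]
```

View pics/w8.png

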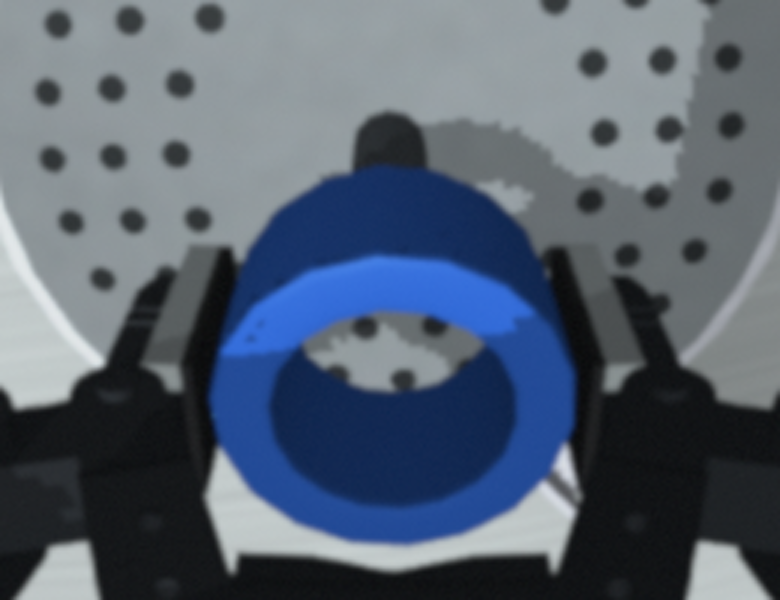

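```bash
python3 - <<'E'
from h import *
n='wrist';c=imaging.camera_info(n)
for x in (.537,.541,.545):
  p=np.array([proj(n,q,c) for q in circ(x,.0447,.05,.008,90)]);print(x,p[:,1].min(),p[p[:,1].argmin(),0])
im=imaging.grab_frame(n);print(im[205:235,279,1])
E
```

```text
0.537 214.26215040315134 279.33283271360483
0.541 219.9083728982043 280.65741892265186
0.545 225.48311568763842 281.96564472732393
[158 158 158 158 159 159 159 160 159 159 153 134 100  64  47  45  46  46
  46  45  42  42  41  37  37  37  37  38  38  39]
```

>>> jog_arm:
  rows:
    - {"delta_rot": [0.1,0.1,0],"xyz": [0.05,0,0.6],"fingers": 0.7}
    - {"delta_rot": [0.1,0.1,0],"xyz": [0.05,0,1.3],"fingers": 0.7}
    - {"delta_rot": [0.1,0.1,0],"xyz": [0.05,0,2],"fingers": 0.7}
    - {"delta_rot": [0.1,0.1,0],"xyz": [0.05,0,2.6],"fingers": 0.7}
    - {"delta_rot": [0.1,0.1,0],"xyz": [0.05,0,3],"fingers": 0.7}

```text
clock: 8.25
tcp_pos: [0.5399, 0.045, 0.0761]
orientation: [-0.341, -3.122, 0.001]
contact_force: [0.5, -0.6, 0.2]
grip_width: 0.0512
```

```bash
python3 - <<'E'
from h import *
plan([.5405,.045,.049])
n='wrist'
im=imaging.grab_frame(n)
cv2.imwrite('pics/w9.png',cv2.resize(im[180:380,150:410],None,fx=3,fy=3,interpolation=cv2.INTER_CUBIC))
E
```

```text
clk 8.25 tcp [0.5399 0.045  0.0761] j [-0.47  0.48  0.34  2.02 -0.25  0.68  1.39] w 0.0512 F [ 0.5 -0.6  0.2]
tool axes x [-0.9765  0.2156  0.0008] y [ 0.2156  0.9765 -0.0008] z [-0.0009 -0.0006 -1.    ]
tilt fix deg [-0.0448 -0.0448  0.    ]
shift cm [-0.061   0.0191  2.7148]
```

View pics/w9.png

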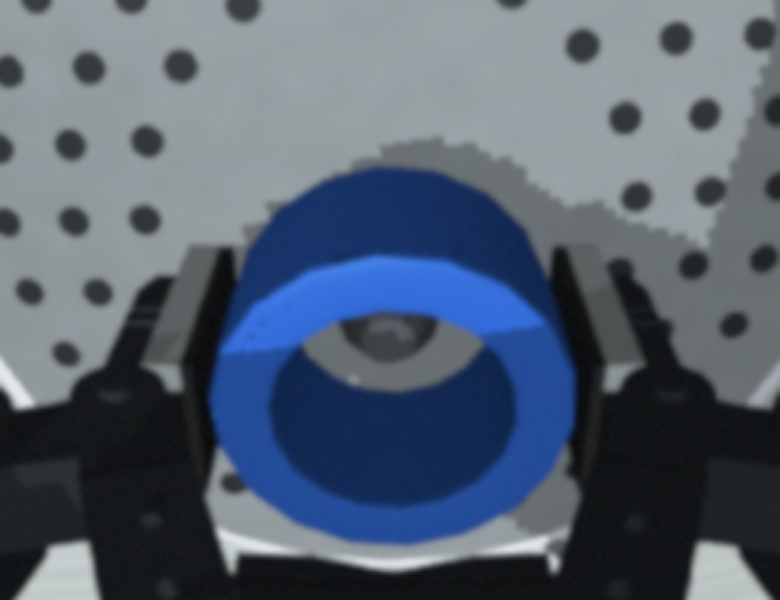

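The post tip shows in the bore at wrist (279,290), centred side to side. I keep lowering.

>>> jog_arm:
  rows:
    - {"delta_rot": [0,0,0],"xyz": [0,0,0.6],"fingers": 0.7}
    - {"delta_rot": [0,0,0],"xyz": [0,0,1.2],"fingers": 0.7}
    - {"delta_rot": [0,0,0],"xyz": [0,0,1.7],"fingers": 0.7}
    - {"delta_rot": [0,0,0],"xyz": [0,0,2.1],"fingers": 0.7}
    - {"delta_rot": [0,0,0],"xyz": [0,0,2.3],"fingers": 0.7}

```text
clock: 8.72
tcp_pos: [0.5393, 0.0449, 0.0521]
orientation: [-0.34, -3.121, 0.002]
contact_force: [-0.9, -0.5, -0.5]
grip_width: 0.0512
```

>>> jog_arm:
  rows:
    - {"delta_rot": [0,0,0],"xyz": [0,0,0.1],"fingers": 0.7}
    - {"delta_rot": [0,0,0],"xyz": [0,0,0.1],"fingers": 0.7}
    - {"delta_rot": [0,0,0],"xyz": [0,0,0.1],"fingers": 0.7}
    - {"delta_rot": [0,0,0],"xyz": [0,0,0.1],"fingers": 0.7}
    - {"delta_rot": [0,0,0],"xyz": [0,0,0.1],"fingers": 0.7}

```text
clock: 9.13
tcp_pos: [0.5394, 0.0449, 0.0513]
orientation: [-0.34, -3.121, 0.002]
contact_force: [-1.0, 0.1, -0.1]
grip_width: 0.0514
```

```bash
python3 - <<'E'
from h import *
plan([.5405,.045,.049])
n='wrist'
im=imaging.grab_frame(n)
cv2.imwrite('pics/w10.png',cv2.resize(im[180:380,150:410],None,fx=3,fy=3,interpolation=cv2.INTER_CUBIC))
E
```

```text
clk 9.13 tcp [0.5394 0.0449 0.0513] j [-0.45  0.52  0.32  2.03 -0.27  0.63  1.4 ] w 0.0514 F [-1.   0.1 -0.1]
tool axes x [-0.9765  0.2156  0.0017] y [ 0.2156  0.9765 -0.0012] z [-0.0019 -0.0008 -1.    ]
tilt fix deg [-0.0696 -0.0956  0.    ]
shift cm [-0.1013  0.032   0.2313]
```

View pics/w10.png

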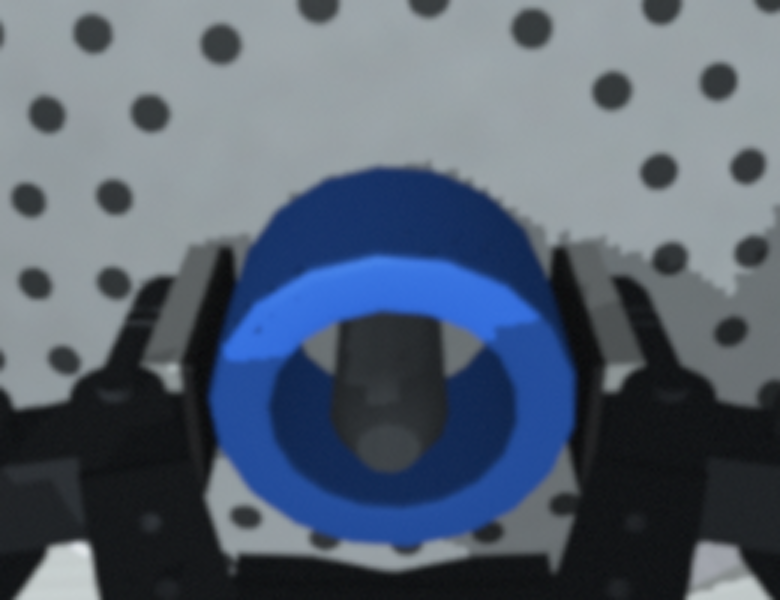

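>>> jog_arm:
  rows:
    - {"delta_rot": [0,0,0],"xyz": [0,0,0.1],"fingers": 0.7}
    - {"delta_rot": [0,0,0],"xyz": [0,0,0.2],"fingers": 0.7}
    - {"delta_rot": [0,0,0],"xyz": [0,0,0.3],"fingers": 0.7}
    - {"delta_rot": [0,0,0],"xyz": [0,0,0.3],"fingers": 0.7}
    - {"delta_rot": [0,0,0],"xyz": [0,0,0.3],"fingers": 0.7}

```text
clock: 9.6
tcp_pos: [0.5395, 0.0449, 0.0484]
orientation: [-0.341, -3.121, 0.001]
contact_force: [0.4, 0.8, 2.5]
grip_width: 0.051
```

>>> jog_arm:
  rows:
    - {"delta_rot": [0,0,0],"xyz": [0,0,0.1],"fingers": 0.7}
    - {"delta_rot": [0,0,0],"xyz": [0,0,0.1],"fingers": 0.7}
    - {"delta_rot": [0,0,0],"xyz": [0,0,0.1],"fingers": 0.7}
    - {"delta_rot": [0,0,0],"xyz": [0,0,0.1],"fingers": 0.7}
    - {"delta_rot": [0,0,0],"xyz": [0,0,0.1],"fingers": 0.7}

```text
clock: 10.02
tcp_pos: [0.5397, 0.0449, 0.0482]
orientation: [-0.341, -3.122, 0.001]
contact_force: [-3.9, -1.0, 11.4]
grip_width: 0.0514
```

Force is 11 N with no further descent, so the ring is seated. I open and watch.

>>> jog_arm:
  rows:
    - {"delta_rot": [0,0,0],"xyz": [0,0,-0.05],"fingers": 0.6}
    - {"delta_rot": [0,0,0],"xyz": [0,0,-0.05],"fingers": 0.3}
    - {"delta_rot": [0,0,0],"xyz": [0,0,-0.1],"fingers": 0.1}
    - {"delta_rot": [0,0,0],"xyz": [0,0,-0.1],"fingers": 0}
    - {"delta_rot": [0,0,0],"xyz": [0,0,-0.1],"fingers": 0}

```text
clock: 10.43
tcp_pos: [0.5396, 0.0449, 0.0491]
orientation: [-0.341, -3.121, 0.001]
contact_force: [-0.4, -0.4, -0.6]
grip_width: 0.0855
```

```bash
python3 - <<'E'
from h import *
plan([.5405,.045,.2])
im=imaging.grab_frame('wrist')
cv2.imwrite('pics/w11.png',im)
E
```

```text
clk 10.43 tcp [0.5396 0.0449 0.0491] j [-0.45  0.53  0.32  2.03 -0.27  0.62  1.41] w 0.0855 F [-0.4 -0.4 -0.6]
tool axes x [-0.9765  0.2157  0.0016] y [ 0.2157  0.9765 -0.0007] z [-0.0017 -0.0003 -1.    ]
tilt fix deg [-0.041 -0.093  0.   ]
shift cm [ -0.0618   0.0184 -15.095 ]
```

View pics/w11.png

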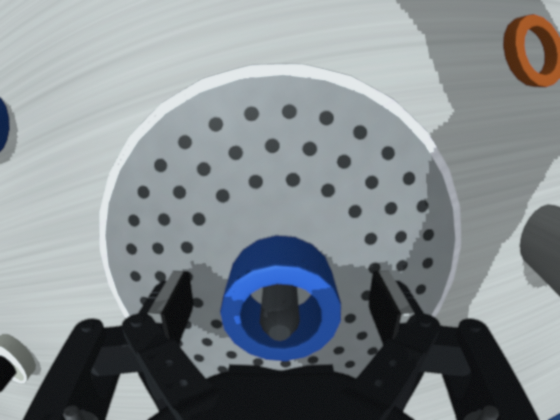

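The ring rests flat round the post, tip at (280,328), with the jaws clear on both sides. I go up and over to the cap.

>>> jog_arm:
  rows:
    - {"delta_rot": [0,0,0],"xyz": [0,0,-2],"fingers": 0}
    - {"delta_rot": [0,0,0],"xyz": [0,0,-4.5],"fingers": 0}
    - {"delta_rot": [0,0,0],"xyz": [0,0,-7.5],"fingers": 0}
    - {"delta_rot": [0,0,0],"xyz": [0,0,-11],"fingers": 0}
    - {"delta_rot": [0,0,0],"xyz": [0,0,-14],"fingers": 0}

```text
clock: 10.9
tcp_pos: [0.5398, 0.0447, 0.1908]
orientation: [-0.341, -3.121, 0.001]
contact_force: [1.1, -0.3, -1.1]
grip_width: 0.0854
```

```bash
python3 - <<'E'
from h import *
plan([.610,-.22,.2])
for n in ('scene','top','wrist'):
    c=imaging.camera_info(n); im=imaging.grab_frame(n)
    m=bluemask(im,proj(n,(.54,.046,.066),c)); print(n,'ring',fit(n,c,m,[(.026,.05,.082)],(.54,.046)))
    for d in imaging.cut_out(n,'cap')[:2]: print(' cap',d['conf'],d['position'],fit(n,c,d['region'],CAP,(.624,-.277)))
E
```

```text
clk 10.9 tcp [0.5398 0.0447 0.1908] j [-0.53  0.32  0.41  1.94 -0.16  0.92  1.31] w 0.0854 F [ 1.1 -0.3 -1.1]
tool axes x [-0.9764  0.2161  0.0015] y [ 0.2161  0.9764 -0.0009] z [-0.0016 -0.0005 -1.    ]
tilt fix deg [-0.0503 -0.0847  0.    ]
shift cm [-12.5764 -24.3279  -0.9201]
scene ring (array([0.5438, 0.0429]), 487.0, 534.5)
 cap 0.55 [272.8, 367.0] (array([ 0.622 , -0.2765]), 660.0, 785.609375)
top ring (array([ 0.4017, -0.1534]), 497.0, 628.265625)
 cap 0.96 [417.4, 144.6] (array([ 0.6246, -0.2762]), 575.0, 627.90625)
wrist ring (array([0.5429, 0.0439]), 3216.0, 3470.578125)
 cap 0.64 [66.1, 298.0] (array([ 0.6218, -0.2735]), 1317.0, 1472.09375)
```

>>> jog_arm:
  rows:
    - {"delta_rot": [0,0,0],"xyz": [-1.7,-3,0],"fingers": 0}
    - {"delta_rot": [0,0,0],"xyz": [-3.5,-6,0],"fingers": 0}
    - {"delta_rot": [0,0,0],"xyz": [-5.2,-9.5,0],"fingers": 0}
    - {"delta_rot": [0,0,0],"xyz": [-7,-13,0],"fingers": 0}
    - {"delta_rot": [0,0,0],"xyz": [-8.5,-16,0],"fingers": 0}

```text
clock: 11.62
tcp_pos: [0.5866, -0.1322, 0.186]
orientation: [-0.341, -3.116, 0.003]
contact_force: [1.1, -0.1, -0.3]
grip_width: 0.0852
```

>>> jog_arm:
  rows:
    - {"delta_rot": [0,0,0],"xyz": [-1.5,-3,0],"fingers": 0}
    - {"delta_rot": [0,0,0],"xyz": [-3,-6,0],"fingers": 0}
    - {"delta_rot": [0,0,0],"xyz": [-4.5,-9,0],"fingers": 0}
    - {"delta_rot": [0,0,0],"xyz": [-6,-12,0],"fingers": 0}
    - {"delta_rot": [0,0,0],"xyz": [-6.5,-13.5,0],"fingers": 0}

```text
clock: 12.03
tcp_pos: [0.6198, -0.2829, 0.1839]
orientation: [-0.347, -3.113, 0.007]
contact_force: [-0.3, -0.1, 0.4]
grip_width: 0.0855
```

>>> jog_arm:
  rows:
    - {"delta_rot": [0,0,0],"xyz": [0,0,1],"fingers": 0}
    - {"delta_rot": [0,0,0],"xyz": [0,0,2.5],"fingers": 0}
    - {"delta_rot": [0,0,0],"xyz": [0,0,4],"fingers": 0}
    - {"delta_rot": [0,0,0],"xyz": [0,0,4],"fingers": 0}
    - {"delta_rot": [0,0,0],"xyz": [0,0,4],"fingers": 0}

```text
clock: 12.45
tcp_pos: [0.6183, -0.2807, 0.1416]
orientation: [-0.344, -3.109, 0.004]
contact_force: [-0.4, -0.4, 0.6]
grip_width: 0.0858
```

```bash
python3 - <<'E'
from h import *
plan([.623,-.2765,.027])
n='wrist'; c=imaging.camera_info(n); im=imaging.grab_frame(n);cv2.imwrite('pics/w12.png',im)
for d in imaging.cut_out(n,'cap')[:2]:
    x,a,b=fit(n,c,d['region'],CAP,(.623,-.277));print(' cap',d['conf'],d['position'],x,a,b);plan([*x,.027])
E
```

```text
clk 12.45 tcp [ 0.6183 -0.2807  0.1416] j [ 0.03  0.61  0.44  1.64 -0.29  0.97  1.92] w 0.0858 F [-0.4 -0.4  0.6]
tool axes x [-0.9757  0.2189  0.0132] y [ 0.2188  0.9758 -0.0042] z [-0.0138 -0.0012 -0.9999]
tilt fix deg [-0.2396 -0.7551  0.    ]
shift cm [-0.5217  0.5612 11.452 ]
 cap 0.7 [287.1, 207.4] [ 0.6217 -0.2755] 3292.0 3529.609375
clk 12.55 tcp [ 0.6196 -0.282   0.1439] j [ 0.03  0.61  0.44  1.63 -0.29  0.97  1.92] w 0.0855 F [-0.8  0.3  0.1]
tool axes x [-0.9756  0.2193  0.0089] y [ 0.2192  0.9757 -0.0051] z [-0.0098 -0.003  -0.9999]
tilt fix deg [-0.2936 -0.5124  0.    ]
shift cm [-0.1681  0.7368 11.6875]
```

View pics/w12.png

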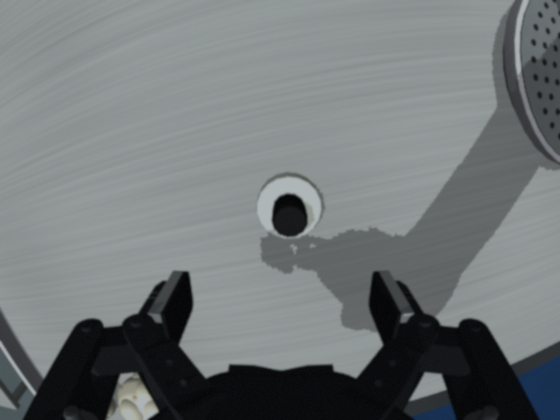

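>>> jog_arm:
  rows:
    - {"delta_rot": [-0.3,-0.5,0],"xyz": [-0.1,0.6,1],"fingers": 0}
    - {"delta_rot": [-0.3,-0.5,0],"xyz": [-0.1,0.6,3],"fingers": 0}
    - {"delta_rot": [-0.3,-0.5,0],"xyz": [-0.1,0.6,5],"fingers": 0}
    - {"delta_rot": [-0.3,-0.5,0],"xyz": [-0.1,0.6,6],"fingers": 0}
    - {"delta_rot": [-0.3,-0.5,0],"xyz": [-0.1,0.6,6],"fingers": 0}

```text
clock: 12.97
tcp_pos: [0.6202, -0.2755, 0.0821]
orientation: [-0.345, -3.119, -0.002]
contact_force: [-0.4, 0.4, 0.4]
grip_width: 0.0857
```

```bash
python3 - <<'E'
from h import *
n='wrist'; c=imaging.camera_info(n); im=imaging.grab_frame(n);cv2.imwrite('pics/w13.png',im)
for d in imaging.cut_out(n,'cap')[:1]:
    x,a,b=fit(n,c,d['region'],CAP,(.623,-.277));print(' cap',d['conf'],d['position'],x,a,b);plan([*x,.027])
E
```

```text
cap 0.81 [281.8, 227.4] [ 0.6213 -0.2753] 5429.0 5771.015625
clk 13.07 tcp [ 0.6217 -0.2767  0.0847] j [ 0.05  0.67  0.4   1.68 -0.33  0.86  1.94] w 0.0855 F [-0.3 -0.2  0.7]
tool axes x [-0.9757  0.2193 -0.0005] y [ 0.2193  0.9757 -0.0001] z [ 0.0004 -0.0002 -1.    ]
tilt fix deg [-0.0054  0.0268  0.    ]
shift cm [0.0754 0.1347 5.7657]
```

View pics/w13.png

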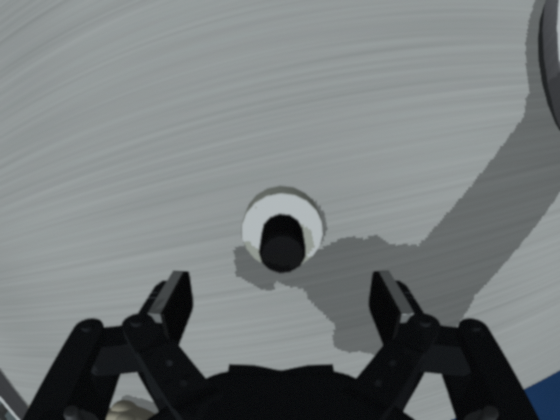

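The cap is centred between the jaws, its knob at wrist (283,245). I lower to the knob.

>>> jog_arm:
  rows:
    - {"delta_rot": [0,0,0],"xyz": [0,0.1,1.2],"fingers": 0}
    - {"delta_rot": [0,0,0],"xyz": [0,0.1,2.6],"fingers": 0}
    - {"delta_rot": [0,0,0],"xyz": [0,0.1,4],"fingers": 0}
    - {"delta_rot": [0,0,0],"xyz": [0,0.1,5],"fingers": 0}
    - {"delta_rot": [0,0,0],"xyz": [0,0.1,5.6],"fingers": 0}

```text
clock: 13.48
tcp_pos: [0.6208, -0.2751, 0.0262]
orientation: [-0.346, -3.12, -0.001]
contact_force: [-0.1, -0.7, 0.3]
grip_width: 0.0853
```

>>> jog_arm:
  rows:
    - {"delta_rot": [0,0,0],"xyz": [0,0,0],"fingers": 0.2}
    - {"delta_rot": [0,0,0],"xyz": [0,0,0],"fingers": 0.3}
    - {"delta_rot": [0,0,0],"xyz": [0,0,0],"fingers": 0.4}
    - {"delta_rot": [0,0,0],"xyz": [0,0,0],"fingers": 0.45}
    - {"delta_rot": [0,0,0],"xyz": [0,0,0],"fingers": 0.5}

```text
clock: 13.9
tcp_pos: [0.6212, -0.2754, 0.0268]
orientation: [-0.346, -3.121, -0.0]
contact_force: [0.5, 0.1, 0.8]
grip_width: 0.0428
```

```bash
python3 - <<'E'
from h import *
plan([.6215,-.276,.027])
cv2.imwrite('pics/w14.png',imaging.grab_frame('wrist'))
E
```

```text
clk 13.9 tcp [ 0.6212 -0.2754  0.0268] j [ 0.07  0.74  0.37  1.7  -0.36  0.77  1.96] w 0.0428 F [0.5 0.1 0.8]
tool axes x [-0.9757  0.2192  0.0014] y [0.2192 0.9757 0.0001] z [-0.0013  0.0004 -1.    ]
tilt fix deg [ 0.0075 -0.0793  0.    ]
shift cm [-0.0426 -0.051  -0.0158]
```

View pics/w14.png

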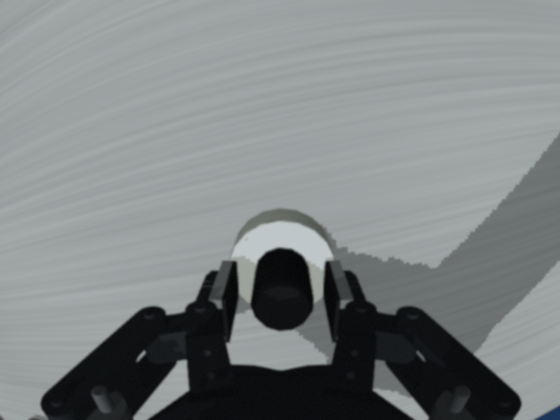

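Knob at (283,290), centred between the pads. Close fully.

>>> jog_arm:
  rows:
    - {"delta_rot": [0,0,0],"xyz": [0,0,0],"fingers": 0.6}
    - {"delta_rot": [0,0,0],"xyz": [0,0,0],"fingers": 0.7}
    - {"delta_rot": [0,0,0],"xyz": [0,0,0],"fingers": 0.9}
    - {"delta_rot": [0,0,0],"xyz": [0,0,0],"fingers": 0.9}
    - {"delta_rot": [0,0,0],"xyz": [0,0,0],"fingers": 0.9}
  grip_force: 50

```text
clock: 14.37
tcp_pos: [0.6216, -0.2755, 0.0275]
orientation: [-0.346, -3.122, -0.0]
contact_force: [-1.4, 0.2, 6.0]
grip_width: 0.0263
```

>>> jog_arm:
  rows:
    - {"delta_rot": [0,0,0],"xyz": [0,0,-0.3],"fingers": 0.9}
    - {"delta_rot": [0,0,0],"xyz": [0,0,-1],"fingers": 0.9}
    - {"delta_rot": [0,0,0],"xyz": [0,0,-2],"fingers": 0.9}
    - {"delta_rot": [0,0,0],"xyz": [0,0,-3],"fingers": 0.9}
    - {"delta_rot": [0,0,0],"xyz": [0,0,-4],"fingers": 0.9}

```text
clock: 14.78
tcp_pos: [0.6217, -0.2757, 0.0688]
orientation: [-0.347, -3.122, -0.0]
contact_force: [0.9, 0.6, -1.9]
grip_width: 0.026
```

```bash
python3 - <<'E'
from h import *
plan([.541,.045,.2])
cv2.imwrite('pics/w15.png',imaging.grab_frame('wrist'))
E
```

```text
clk 14.78 tcp [ 0.6217 -0.2757  0.0688] j [ 0.06  0.69  0.4   1.68 -0.34  0.84  1.95] w 0.026 F [ 0.9  0.6 -1.9]
tool axes x [-0.9757  0.2193  0.0001] y [0.2193 0.9757 0.0001] z [-0.0001  0.0001 -1.    ]
tilt fix deg [ 0.0049 -0.0077  0.    ]
shift cm [ 14.9055  29.5167 -13.119 ]
```

View pics/w15.png

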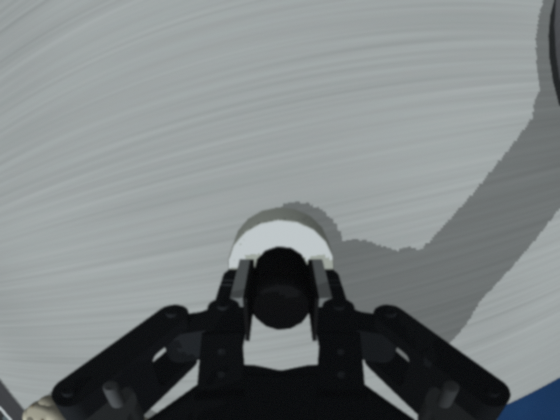

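>>> jog_arm:
  rows:
    - {"delta_rot": [0,0,0],"xyz": [0,0,-1.8],"fingers": 0.9}
    - {"delta_rot": [0,0,0],"xyz": [0,0,-4],"fingers": 0.9}
    - {"delta_rot": [0,0,0],"xyz": [0.3,1,-6.5],"fingers": 0.9}
    - {"delta_rot": [0,0,0],"xyz": [1,2.5,-9],"fingers": 0.9}
    - {"delta_rot": [0,0,0],"xyz": [2,5,-11],"fingers": 0.9}

```text
clock: 15.25
tcp_pos: [0.6139, -0.226, 0.1837]
orientation: [0.353, 3.116, -0.005]
contact_force: [0.6, -0.3, -0.1]
grip_width: 0.0262
```

>>> jog_arm:
  rows:
    - {"delta_rot": [0,0,0],"xyz": [1.4,2.7,0],"fingers": 0.9}
    - {"delta_rot": [0,0,0],"xyz": [2.9,5.5,0],"fingers": 0.9}
    - {"delta_rot": [0,0,0],"xyz": [4.4,8.5,0],"fingers": 0.9}
    - {"delta_rot": [0,0,0],"xyz": [6,11.5,0],"fingers": 0.9}
    - {"delta_rot": [0,0,0],"xyz": [7.5,14.5,0],"fingers": 0.9}

```text
clock: 15.67
tcp_pos: [0.5726, -0.0666, 0.1835]
orientation: [0.353, 3.115, -0.004]
contact_force: [0.6, 0.1, -1.5]
grip_width: 0.0264
```

```bash
python3 - <<'E'
from h import *
plan([.541,.045,.175])
E
```

```text
clk 15.67 tcp [ 0.5726 -0.0666  0.1835] j [-0.35  0.39  0.45  1.87 -0.2   0.92  1.54] w 0.0264 F [ 0.6  0.1 -1.5]
tool axes x [-0.9746  0.224  -0.007 ] y [ 0.2241  0.9746 -0.002 ] z [ 0.0064 -0.0035 -1.    ]
tilt fix deg [-0.1123  0.4032  0.    ]
shift cm [ 5.5877 10.1702  0.7923]
```

>>> jog_arm:
  rows:
    - {"delta_rot": [-0.1,0.4,0],"xyz": [1.4,2.6,0],"fingers": 0.9}
    - {"delta_rot": [-0.1,0.4,0],"xyz": [2.9,5.2,0],"fingers": 0.9}
    - {"delta_rot": [-0.1,0.4,0],"xyz": [4.3,7.8,0.2],"fingers": 0.9}
    - {"delta_rot": [-0.1,0.4,0],"xyz": [5.3,9.6,0.4],"fingers": 0.9}
    - {"delta_rot": [-0.1,0.4,0],"xyz": [5.6,10.1,0.5],"fingers": 0.9}

```text
clock: 16.08
tcp_pos: [0.5396, 0.0488, 0.1781]
orientation: [-0.346, -3.122, -0.003]
contact_force: [0.7, -0.2, -1.7]
grip_width: 0.0265
```

>>> jog_arm:
  rows:
    - {"delta_rot": [0,0,0],"xyz": [0,0,0],"fingers": 0.9}
    - {"delta_rot": [0,0,0],"xyz": [0,0,0],"fingers": 0.9}
    - {"delta_rot": [0,0,0],"xyz": [0,0,0],"fingers": 0.9}
    - {"delta_rot": [0,0,0],"xyz": [0,0,0],"fingers": 0.9}
    - {"delta_rot": [0,0,0],"xyz": [0,0,0],"fingers": 0.9}

```text
clock: 16.5
tcp_pos: [0.54, 0.0473, 0.1783]
orientation: [-0.35, -3.122, -0.002]
contact_force: [0.2, -0.9, -1.1]
grip_width: 0.0261
```

```bash
python3 - <<'E'
from h import *
plan([.541,.0445,.130])
n='wrist';cv2.imwrite('pics/w16.png',imaging.grab_frame(n))
s=imaging.grab_frame('scene')
cv2.imwrite('pics/s16.png',cv2.resize(s[130:280,220:400],None,fx=4,fy=4,interpolation=cv2.INTER_CUBIC))
E
```

```text
clk 16.5 tcp [0.54   0.0473 0.1783] j [-0.54  0.34  0.42  1.95 -0.18  0.89  1.32] w 0.0261 F [ 0.2 -0.9 -1.1]
tool axes x [-0.9752  0.2211  0.0003] y [0.2211 0.9752 0.0014] z [ 0.      0.0015 -1.    ]
tilt fix deg [ 0.083  -0.0186  0.    ]
shift cm [-0.1606 -0.2574  4.8257]
```

View pics/w16.png

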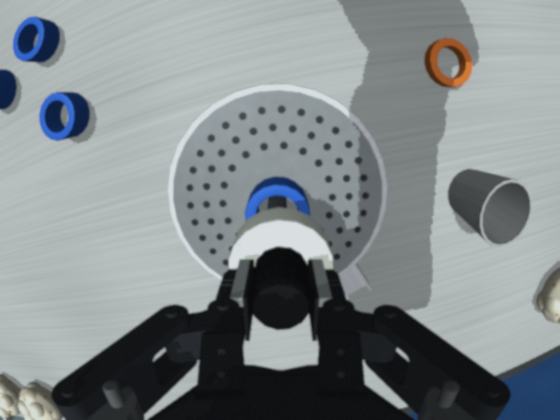

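View pics/s16.png

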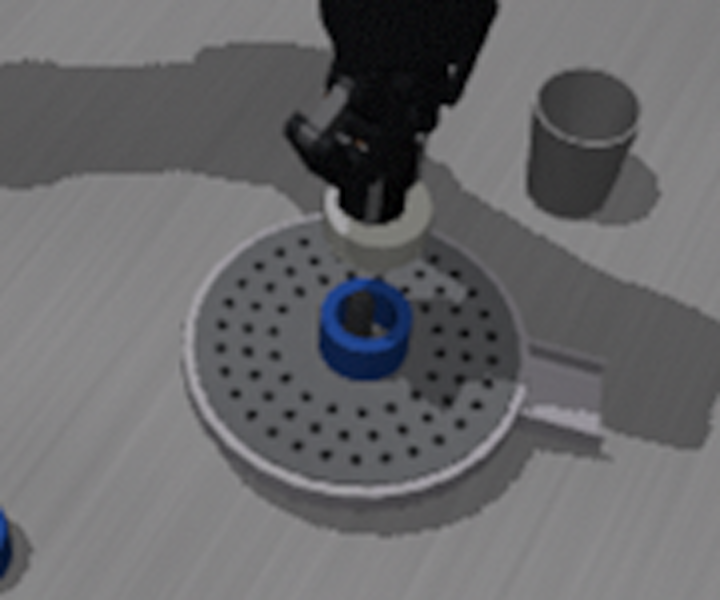

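The spacer stands flat round the post, at (365,330) in the scene crop, and the cap hangs above it. I lower to just above the post tip.

>>> jog_arm:
  rows:
    - {"delta_rot": [0.1,0,0],"xyz": [-0.1,-0.25,1],"fingers": 0.9}
    - {"delta_rot": [0.1,0,0],"xyz": [-0.1,-0.25,2],"fingers": 0.9}
    - {"delta_rot": [0.1,0,0],"xyz": [-0.1,-0.25,3],"fingers": 0.9}
    - {"delta_rot": [0.1,0,0],"xyz": [-0.1,-0.25,4],"fingers": 0.9}
    - {"delta_rot": [0.1,0,0],"xyz": [-0.1,-0.25,4.6],"fingers": 0.9}

```text
clock: 17.02
tcp_pos: [0.5392, 0.0451, 0.1301]
orientation: [-0.348, -3.119, 0.002]
contact_force: [0.7, 0.7, -2.4]
grip_width: 0.0264
```

```bash
python3 - <<'E'
from h import *
plan([.541,.0445,.1105])
n='wrist';w=imaging.grab_frame(n)
s=imaging.grab_frame('scene')
a=cv2.resize(s[160:260,260:360],None,fx=4,fy=4,interpolation=cv2.INTER_CUBIC)
b=cv2.resize(w[160:360,180:380],(400,400))
cv2.imwrite('pics/s17.png',np.hstack([a,b]))
E
```

```text
clk 17.02 tcp [0.5392 0.0451 0.1301] j [-0.52  0.4   0.4   1.99 -0.22  0.79  1.35] w 0.0264 F [ 0.7  0.7 -2.4]
tool axes x [-0.9754  0.2203  0.0029] y [ 0.2203  0.9754 -0.0014] z [-0.0031 -0.0007 -1.    ]
tilt fix deg [-0.0798 -0.1649  0.    ]
shift cm [-0.1903 -0.0193  1.9561]
```

View pics/s17.png

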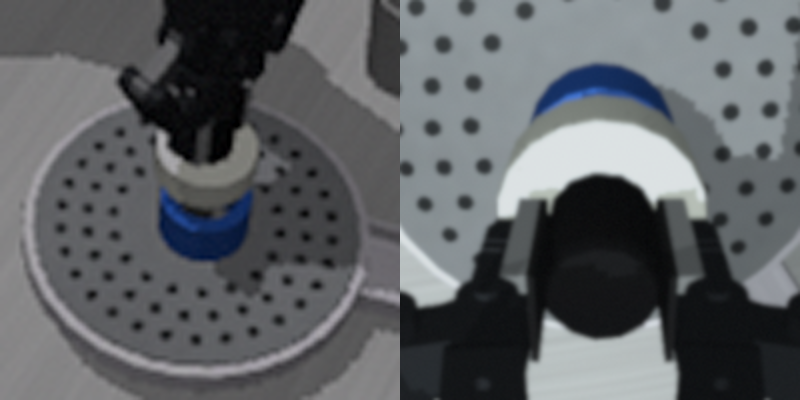

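>>> jog_arm:
  rows:
    - {"delta_rot": [0,-0.1,0],"xyz": [-0.1,0,0.4],"fingers": 0.9}
    - {"delta_rot": [0,-0.1,0],"xyz": [-0.1,0,0.8],"fingers": 0.9}
    - {"delta_rot": [0,-0.1,0],"xyz": [-0.1,0,1.2],"fingers": 0.9}
    - {"delta_rot": [0,-0.1,0],"xyz": [-0.1,0,1.5],"fingers": 0.9}
    - {"delta_rot": [0,-0.1,0],"xyz": [-0.1,0,1.7],"fingers": 0.9}

```text
clock: 17.53
tcp_pos: [0.54, 0.0449, 0.1131]
orientation: [-0.348, -3.12, 0.002]
contact_force: [0.5, -0.4, -1.7]
grip_width: 0.0263
```

>>> jog_arm:
  rows:
    - {"delta_rot": [0,0,0],"xyz": [0,0,0.1],"fingers": 0.9}
    - {"delta_rot": [0,0,0],"xyz": [0,0,0.2],"fingers": 0.9}
    - {"delta_rot": [0,0,0],"xyz": [0,0,0.2],"fingers": 0.9}
    - {"delta_rot": [0,0,0],"xyz": [0,0,0.2],"fingers": 0.9}
    - {"delta_rot": [0,0,0],"xyz": [0,0,0.2],"fingers": 0.9}

```text
clock: 17.95
tcp_pos: [0.5401, 0.045, 0.1113]
orientation: [-0.348, -3.121, 0.002]
contact_force: [-0.2, -0.4, -2.3]
grip_width: 0.0264
```

>>> jog_arm:
  rows:
    - {"delta_rot": [0,0,0],"xyz": [0,0,0.1],"fingers": 0.9}
    - {"delta_rot": [0,0,0],"xyz": [0,0,0.2],"fingers": 0.9}
    - {"delta_rot": [0,0,0],"xyz": [0,0,0.2],"fingers": 0.9}
    - {"delta_rot": [0,0,0],"xyz": [0,0,0.2],"fingers": 0.9}
    - {"delta_rot": [0,0,0],"xyz": [0,0,0.2],"fingers": 0.9}

```text
clock: 18.37
tcp_pos: [0.5404, 0.045, 0.1095]
orientation: [-0.348, -3.121, 0.002]
contact_force: [-0.7, 0.5, 1.6]
grip_width: 0.0264
```

>>> jog_arm:
  rows:
    - {"delta_rot": [0,0,0],"xyz": [0,0,0.1],"fingers": 0.9}
    - {"delta_rot": [0,0,0],"xyz": [0,0,0.1],"fingers": 0.9}
    - {"delta_rot": [0,0,0],"xyz": [0,0,0.1],"fingers": 0.9}
    - {"delta_rot": [0,0,0],"xyz": [0,0,0.1],"fingers": 0.9}
    - {"delta_rot": [0,0,0],"xyz": [0,0,0.1],"fingers": 0.9}

```text
clock: 18.78
tcp_pos: [0.5405, 0.045, 0.1095]
orientation: [-0.348, -3.121, 0.001]
contact_force: [-4.0, -0.8, 10.3]
grip_width: 0.0262
```

Contact came at the expected height (TCP 0.1095), so I look and then release.

```bash
python3 - <<'E'
from h import *
w=imaging.grab_frame('wrist'); s=imaging.grab_frame('scene')
a=cv2.resize(s[160:260,260:360],None,fx=4,fy=4,interpolation=cv2.INTER_CUBIC)
b=cv2.resize(w[160:360,180:380],(400,400))
cv2.imwrite('pics/s18.png',np.hstack([a,b]))
E
```

```text
(no output)
```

View pics/s18.png

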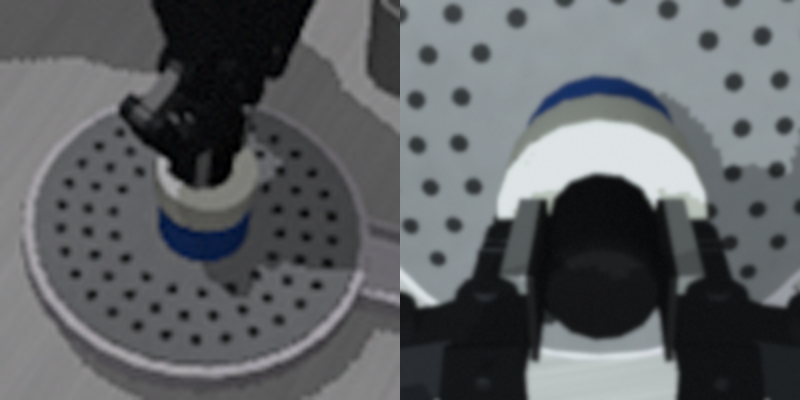

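>>> jog_arm:
  rows:
    - {"delta_rot": [0,0,0],"xyz": [0,0,-0.05],"fingers": 0.7}
    - {"delta_rot": [0,0,0],"xyz": [0,0,-0.05],"fingers": 0.5}
    - {"delta_rot": [0,0,0],"xyz": [0,0,-0.1],"fingers": 0.3}
    - {"delta_rot": [0,0,0],"xyz": [0,0,-0.1],"fingers": 0.1}
    - {"delta_rot": [0,0,0],"xyz": [0,0,-0.1],"fingers": 0}

```text
clock: 19.3
tcp_pos: [0.5405, 0.045, 0.1103]
orientation: [-0.348, -3.121, 0.001]
contact_force: [0.2, -0.8, 0.9]
grip_width: 0.0736
```

>>> jog_arm:
  rows:
    - {"delta_rot": [0,0,0],"xyz": [0,0,-0.1],"fingers": 0}
    - {"delta_rot": [0,0,0],"xyz": [0,0,-1],"fingers": 0}
    - {"delta_rot": [0,0,0],"xyz": [0,0,-2.5],"fingers": 0}
    - {"delta_rot": [0,0,0],"xyz": [0,0,-5],"fingers": 0}
    - {"delta_rot": [0,0,0],"xyz": [0,0,-8],"fingers": 0}

```text
clock: 19.72
tcp_pos: [0.5394, 0.0447, 0.1905]
orientation: [-0.348, -3.118, 0.003]
contact_force: [1.8, 0.3, -0.6]
grip_width: 0.0854
```

>>> jog_arm:
  rows:
    - {"delta_rot": [0,0,0],"xyz": [0,0,-2],"fingers": 0}
    - {"delta_rot": [0,0,0],"xyz": [0,0,-3],"fingers": 0}
    - {"delta_rot": [0,0,0],"xyz": [0,0,-4],"fingers": 0}
    - {"delta_rot": [0,0,0],"xyz": [0,0,-4],"fingers": 0}
    - {"delta_rot": [0,0,0],"xyz": [0,0,-4],"fingers": 0}

```text
clock: 20.13
tcp_pos: [0.5393, 0.0449, 0.2301]
orientation: [-0.348, -3.118, 0.003]
contact_force: [-0.6, 0.3, 0.5]
grip_width: 0.0851
```

```bash
python3 - <<'E'
from h import *
plan(None)
n='wrist';c=imaging.camera_info(n);w=imaging.grab_frame(n); 
for d in imaging.cut_out(n,'cap')[:1]: print(d['conf'],fit(n,c,d['region'],[(.028,.082,.104),(.014,.104,.138)],(.54,.045)))
s=imaging.grab_frame('scene');c=imaging.camera_info('scene')
for d in imaging.cut_out('scene','cap')[:1]: print(d['conf'],fit('scene',c,d['region'],[(.028,.082,.104),(.014,.104,.138)],(.54,.045)))
print([(d['position'],onz('scene',d['position'],0)) for d in imaging.tip_of('scene','orange_spacer')])
a=cv2.resize(s[140:260,250:370],(400,400),interpolation=cv2.INTER_CUBIC)
b=cv2.resize(w[130:330,180:380],(400,400))
cv2.imwrite('pics/s19.png',np.hstack([a,b]))
E
```

```text
clk 20.13 tcp [0.5393 0.0449 0.2301] j [-0.57  0.27  0.44  1.9  -0.14  1.    1.29] w 0.0851 F [-0.6  0.3  0.5]
tool axes x [-0.9754  0.2203  0.004 ] y [ 0.2203  0.9754 -0.0026] z [-0.0045 -0.0016 -1.    ]
tilt fix deg [-0.1469 -0.2307  0.    ]
0.71 (array([0.541 , 0.0443]), 3120.0, 3389.015625)
0.94 (array([0.5427, 0.0406]), 595.0, 619.390625)
[([311.3, 157.7], array([ 0.4475,  0.2483, -0.    ]))]
```

View pics/s19.png

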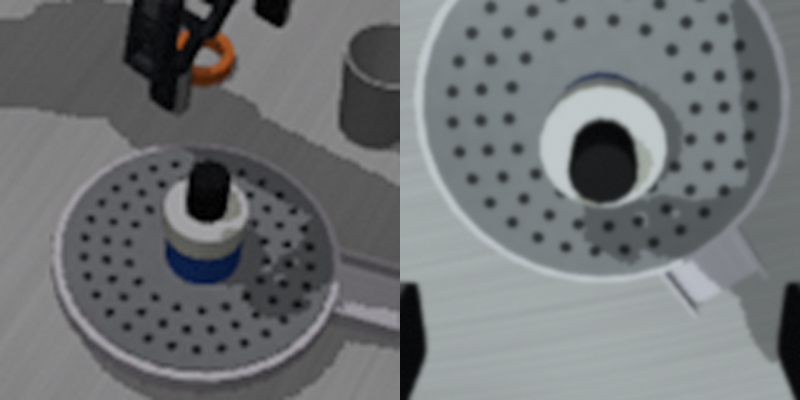

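The cap sits level on the blue spacer in both views (scene crop (205,215), wrist crop (603,150)). The orange ring has not moved and the gripper is clear, so I hand in.

```bash
python3 -c "
from h import *
print(r.hand_in())"
```

```text
the job is handed in; nothing more can be done
None
```

The sieve is back together and handed in at about 20 s of the 64 s. No verdict came back, so what follows rests on my own checks.

I took the farthest of the four blue rings, about 0.52 m from the base. I lowered it over the post until the plate pushed back with about 11 N, released it, and then seated the cap on it the same way at about 10 N.

**Last checks:**
- **Stack:** both camera views show the cap level on the blue spacer, with the spacer flat on the plate.
- **Heights:** both parts made contact where the dimensions predict. The tool stopped at 48.2 mm for the spacer and 109.5 mm for the cap.
- **Cap position:** the wrist camera puts it at (0.541, 0.044), within about 2 mm of the post. The scene camera disagreed, giving (0.543, 0.041). Both are inside the 14 mm limit.
- **Orange spacer:** its scene-camera position moved about 4 mm between readings, within that camera's noise. It was never touched.
- **Gripper:** open and well above the stack, with contact forces near zero.

**Checks that failed or disagreed:**
- The cameras differed by a few millimetres on the post position. One wrist estimate, taken while the arm was still settling, was about 4 mm off in y, so I measured again before lowering the spacer.
- The top camera could not confirm the placed spacer, because that fit picked up another blue ring.

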